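# Put the cutter, specimen box and check weight back in their places

### The arm

A 6-joint arm with a two-finger parallel gripper is mounted at the origin on the work surface. World frame = base frame: x ahead of the robot, y to its left, z up, the work surface at z = 0. Lengths are in m, angles in degrees, forces in N, time in s.
With the tool pointing down it reaches from about 0.325 to 1 m from the base axis. Payload 5.1 kg.
Tool frame: the origin (TCP) lies midway between the tips of the shut fingers; the grasp point (between the pads) lies 19 mm behind it; z points along the fingers, y is the direction in which the jaws open and shut (so a half turn about z gives the same grasp; the last joint's range is limited). The gripper opens to 85 mm and grips with 20 to 120 N. Pads are 22 mm wide; open, the fingers measure 114 mm over their backs; the gripper's body (76 mm by 85 mm) begins 54 mm behind the grasp point. The pads swing forward as they close: fully open they stand 13 mm farther back than shut.
Start: joints at [60.47, 7.093, 94.555, -0, 78.352, -4.733], TCP at [0.273, 0.59, 0.231] pointing down, gripper open.
Joint ranges: [-149.61, 149.61], [-58.7, 133.49], [1.44, 155.28], [-77.14, 257.14], [18.33, 153.61], [-166.67, 166.67]. Speed limits (degrees/s): [147.25, 147.25, 180, 180, 180, 180].

### API

Orientations are given as [roll, pitch, yaw] about the fixed x, y, z axes, in that order (R = Rz(yaw) Ry(pitch) Rx(roll)).
In Python, from plant import telemetry, snapshot, sign_off, spotter gives the robot as it stands.
- The arm moves only by the tool send_rows, never from a script. Its argument "increments" is a list of rows, each an object of numbers: "dx", "dy", "dz": the shift along the tool's x, y, z in units of 50 mm (1.0 is 50 mm); "ax", "ay", "az": the turn, a rotation vector about the tool's x, y, z in units of 4 degrees (1.0 is 4 degrees). A call has exactly 10 rows; each row shifts and turns the commanded pose from where the row before left it, along the tool's axes as they then stand; what a row does not reach is not made up. A row lasts 1/8 s, in which the tool goes at most 62.5 mm and 10.7 degrees, less where a joint would pass 70% of its speed; a pose out of reach is approached as far as the arm can. A call with a number of a shift or a turn outside -1 to 1 is refused whole. A call with a gripper value outside its range is refused whole. "gripper" is the closure, from 0 (fully open) to 1 (shut), set as the call begins (left out, the last holds). The fingers move at their own pace and stop on an object; the grip force is fixed at half the most. Time passes only in rows, so rows that do not move let the fingers close, or fill a call up. It gives the time, the measured TCP pose, the force and the opening at its end, in the units of the state.
- telemetry.get_obs(): the state, without advancing time (a new reading comes with each control period).
- snapshot(name): name is "scene" or "top" or "wrist"; returns a dict with "frame" (420x560x3 uint8, blue, green, red), "depth" (420x560 float32, m along the optical axis (not along the pixel's ray), 0 where there is no reading), "fovy" (degrees; the focal length in pixels is half the picture's height over the tangent of half this angle, whatever the lens; pixels are square), "cx", "cy" (the principal point, pixels), "eye" and "attitude" of the camera in the world; the wrist camera has in their place "T_tool_cam" (4x4, takes a point from camera to tool coordinates, whose origin is the TCP and whose axes are the flange's). Camera axes: x right, y down, z forward; pixel columns grow to the right and rows downward; lengths in m; the calibration is good to about 2 mm. A picture is of the moment at which its call begins: read the wrist's pose just before it.
- sign_off(): hands the job in, once; it reports no verdict.
Trained networks look in a picture, given as the dict that the camera call returned (one of the last four; its "shot" number tells which), for a name from the list of things; names that differ only in an ending like _2 or _b are one class to them, and where a whole thing is asked for, a point or a joint stands for the part that bears it (a point fixed in the world has none). Each returns a list of dicts, best first, with "conf" (0 to 1); they miss things now and then, are a little off and sometimes report something else, mostly with a low value. They report only what shows in the picture. A call takes as long as a camera call. They do not tell look-alikes from the thing itself.
- spotter.find_in(target, picture): "rect" ([centre column, centre row, width, height] as shares, 0 to 1, of the picture: columns of its width, rows of its height, round what is visible of it).
- spotter.outline_of(target, picture): "mask" (420x560 bool, what is visible of it) and "rect" ([centre column, centre row, width, height] as shares, 0 to 1, of the picture: columns of its width, rows of its height, round what is visible of it).
- spotter.landmark_of(target, picture): "point" ([column, row] as shares, 0 to 1, of the picture: columns of its width, rows of its height: a listed point, or the origin of a listed thing).
The state is a dict: "t": time; "joint_pos": joint angles; "dq": joint speeds; "tau": joint torques, N m; "tcp_pos": TCP position; "tcp_rot": TCP orientation; "wrist_force": force on the tool from outside, world axes, zero at the start; "ft_torque": the same for the moment, N m; "opening": finger opening in m.
Only numpy, scipy, OpenCV 4.12 (cv2) and the standard library are available. Lean on these libraries where they do the work, as an engineer would, in place of code of your own. Each camera call takes 0.05 s, during which the arm holds its last target.

### The job

On this fabric-testing desk the sample cutter, the lidded specimen box and the knobbed check weight have ended up in one another's places. First park the cutter, which stands on the balance, on the free cork mat; then put the specimen box in the middle of the balance pan, next stand the check weight in the middle of the wooden tray, and last move the cutter from the cork mat to the middle of the round cutting pad. Keep each thing upright and set it down without dropping it, and leave the pen cup and the tape roll as they are.

Things in the scene. Friction and masses are not known exactly. Their poses are not given: they have to be found in the camera images.
- cutter_mid (a point): centre (half-way up) of the hand-held sample cutter, loose, about 0.4 kg: a round silver guard 70 mm across and 30 mm high with a black band, and on it an upright black cylindrical handle 30 mm across from 30 to 80 mm above the underside. Total height 80 mm, so this point is 40 mm above its underside; z up along the handle. Starts upright on the balance pan. Grip it by the handle.
- box_mid (a point): centre (half-way up) of the lidded specimen box, loose, about 0.13 kg: plain metal rectangular box 78 mm long (its x axis), 52 mm wide (its y axis), 36 mm high, lid closed and fixed, blank white paper patch on top; this point is 18 mm above its underside, z up. Starts lying flat in the wooden tray.
- weight_mid (a point): centre (half-way up) of the check weight, loose, about 0.5 kg: polished steel cylinder 40 mm across up to 46 mm above its underside, then a neck 16 mm across and a knob 26 mm across from 56 to 70 mm. Total height 70 mm, so this point is 35 mm above its underside; z up. Starts upright on the round cutting pad.
- balance_pan (a point): centre of the top face of the square steel pan, 130 x 130 mm, of the grey electronic balance, fixed; the pan lies 70 mm above the table. z up, x horizontal towards the balance's rear. The balance housing, 175 mm wide, with top 52 mm above the table (black control panel up to 58 mm), reaches 150 mm from this point to the front (-x, towards the robot) and 90 mm to the rear. Place of the specimen box.
- tray_floor (a point): centre of the inner floor of the shallow square wooden tray, fixed; 128 x 128 mm outside, 108 x 108 mm inside, floor 10 mm above the table, rim 6 mm above that floor. z up, x along one side. Place of the check weight.
- pad_top (a point): centre of the top face of the round white cutting pad on a dark steel base, fixed; 128 mm across (base 132 mm), 14 mm high. z up. Place of the cutter.
- mat_top (a point): centre of the top face of the square brown cork mat, fixed; 130 x 130 mm, 5 mm thick, empty at the start. z up, x along one side. Free parking spot.
- pen_cup: bystander: black cup 72 mm across and 95 mm high, with pens sticking out to 150 mm, loose; origin at the centre of its underside, z up
- tape_roll: bystander: flat-lying brown ring-shaped roll, 88 mm across, 24 mm high, loose; origin at the centre of its underside, z up
Things that resemble listed ones, but are neither listed nor needed, are in the scene too. Leave any orange look-alike of the part that bears pad_top alone.

How it is judged:
By the outcome, as a careful person would: the job done as asked, in the order asked, and still so for the second after the job is handed in, with the robot touching nothing.
It also fails if it takes over 128 s, if anything falls off the work surface, if the arm or the gripper's body presses on something with over 40 N, if the wrist force passes 120 N, or if a joint passes its speed limit or range.

## Working session

There is one attempt and no reset: what is moved stays moved. The work goes in short steps, Python scripts to look and compute and a tool call to move; the robot and the scene stay as the last step left them, time stands still between calls to the robot, and variables do not carry over. Pictures are saved under pics/ and viewed, and the job is handed in when it is done.

Besides the shell and the picture viewer there is one more tool, called after "Request:" in YAML: its name, and indented under it one key for each argument. send_rows: Moves the arm, as the interface text tells. Its arguments: {"type":"object","properties":{"increments":{"type":"array","items":{"type":"object","properties":{"dx":{"type":"number","minimum":-1,"maximum":1},"dy":{"type":"number","minimum":-1,"maximum":1},"dz":{"type":"number","minimum":-1,"maximum":1},"ax":{"type":"number","minimum":-1,"maximum":1},"ay":{"type":"number","minimum":-1,"maximum":1},"az":{"type":"number","minimum":-1,"maximum":1}}}},"gripper":{"type":"number"}},"required":["increments"]}

```bash
ls; mkdir -p pics; cat > h.py <<'E'
import numpy as np, cv2
from plant import telemetry, snapshot, sign_off, spotter
from scipy.spatial.transform import Rotation as R
def K(s):
    f=s['frame'].shape[0]/2/np.tan(np.radians(s['fovy'])/2); return f
def cam(s,obs=None):
    if 'eye' in s:
        a=np.array(s['attitude'],float)
        r=a if a.shape==(3,3) else R.from_euler('xyz',a,degrees=True).as_matrix()
        return r,np.array(s['eye'])
    T=np.array(s['T_tool_cam']); rt=R.from_euler('xyz',obs['tcp_rot'],degrees=True).as_matrix()
    return rt@T[:3,:3], rt@T[:3,3]+np.array(obs['tcp_pos'])
def cloud(s,obs=None):
    f=K(s); d=s['depth']; v,u=np.mgrid[:d.shape[0],:d.shape[1]]
    p=np.stack([(u-s['cx'])/f*d,(v-s['cy'])/f*d,d],-1); r,e=cam(s,obs)
    w=p@r.T+e; w[d==0]=np.nan; return w
E
python3 - <<'E'
from h import *
o=telemetry.get_obs(); print({k:np.round(v,3) for k,v in o.items()})
for n in ['scene','top','wrist']:
    s=snapshot(n); cv2.imwrite(f'pics/{n}0.png',s['frame']); print(n,{k:v for k,v in s.items() if k not in('frame','depth')})
    if n=='wrist': continue
    w=cloud(s)
    for t in ['cutter_mid','box_mid','weight_mid','balance_pan','tray_floor','pad_top','mat_top','pen_cup','tape_roll']:
        for r in spotter.landmark_of(t,s)[:3]:
            u,v=r['point']; u*=560; v*=420
            print(n,t,round(r['conf'],2),round(u),round(v),np.round(w[min(419,int(v)),min(559,int(u))],3))
E
```

```text
pics
{'t': np.float64(0.0), 'joint_pos': array([ 6.0470e+01,  7.1330e+00,  9.4636e+01,  2.0000e-03,  7.8351e+01,
       -4.7320e+00]), 'dq': array([ 0.049,  0.02 ,  0.042,  0.011,  0.023, -0.004]), 'tau': array([ 1.0000e-03, -4.2360e+01, -3.6546e+01, -0.0000e+00,  7.0000e-03,
        0.0000e+00]), 'tcp_pos': array([0.272, 0.59 , 0.23 ]), 'tcp_rot': array([-1.79881e+02, -1.20000e-02,  1.55202e+02]), 'wrist_force': array([ 0.388,  0.654, -0.201]), 'ft_torque': array([-0.058, -0.046, -0.016]), 'opening': np.float64(0.085)}
scene {'fovy': 48.47603068580068, 'cx': 277.0701867722626, 'cy': 206.58589642742638, 'eye': array([ 1.18938252, -0.02532709,  1.07791103]), 'attitude': array([-144.65568003,   -0.41285212,   88.98282749]), 'shot': 1}
scene cutter_mid 0.69 139 199 [ 0.48  -0.359  0.121]
scene box_mid 0.92 235 244 [ 0.572 -0.117  0.047]
scene weight_mid 0.52 405 202 [0.457 0.34  0.06 ]
scene balance_pan 0.61 146 205 [ 0.486 -0.346  0.099]
scene tray_floor 0.62 237 248 [ 0.585 -0.112  0.045]
scene tray_floor 0.53 406 205 [0.466 0.338 0.063]
scene pad_top 0.89 402 207 [0.462 0.331 0.049]

[... 837 characters left out ...]
122  0.014]
top mat_top 0.83 244 186 [0.561 0.105 0.004]
top mat_top 0.66 384 141 [ 0.69  -0.319  0.007]
top pen_cup 0.88 382 143 [ 0.66  -0.293  0.097]
top tape_roll 0.95 171 149 [0.683 0.329 0.   ]
top tape_roll 0.32 408 215 [ 0.453 -0.344  0.136]
wrist {'fovy': 61.0826544045117, 'cx': 279.3265786240071, 'cy': 208.00658333180303, 'T_tool_cam': array([[-7.24098855e-04, -9.54945222e-01, -2.96781229e-01,
         7.54368913e-02],
       [ 9.99999726e-01, -7.37836831e-04, -6.57214706e-05,
        -3.41354295e-04],
       [-1.56215718e-04, -2.96781196e-01,  9.54945495e-01,
        -1.41759241e-01],
       [ 0.00000000e+00,  0.00000000e+00,  0.00000000e+00,
         1.00000000e+00]]), 'shot': 3}
```

View pics/scene0.png

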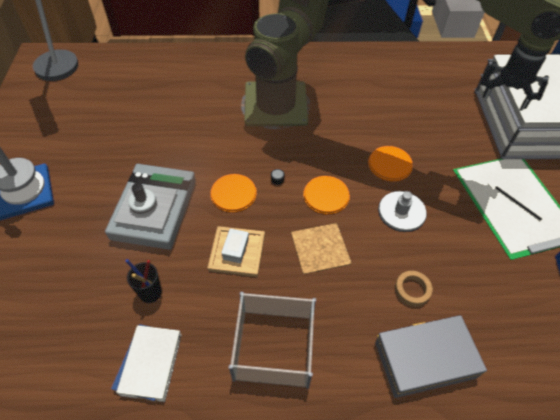

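View pics/top0.png

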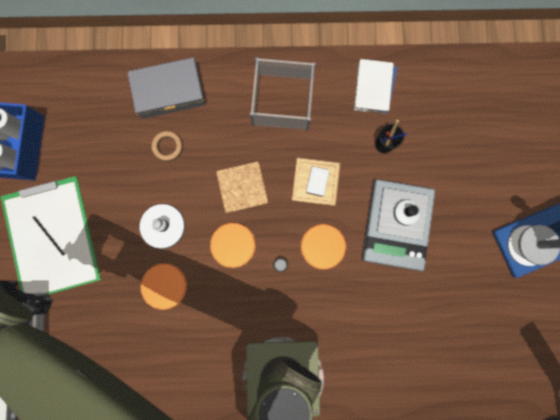

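View pics/wrist0.png

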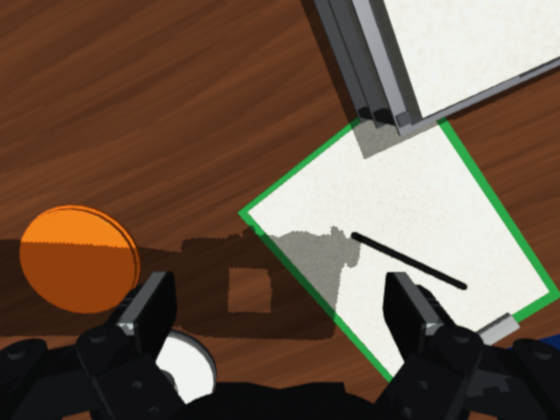

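The scene view shows the cutter on the balance (140,195), the box in the tray (236,243), the weight on the white pad (404,205), the mat (321,247), and three orange discs (234,192), (327,194) and (391,163). The white pad is the one meant, because it bears the weight. Next I'll measure using depth.

```bash
python3 - <<'E'
from h import *
def rect(p):
    c,(a,b),th=cv2.minAreaRect((p[:,:2]*1000).astype(np.float32)); return np.round(c,1),np.round((a,b),1),round(th,1)
S={n:snapshot(n) for n in ['top','scene']}
reg={'cutter_handle':((.48,-.345),.08,(.142,.158)),'cutter_guard':((.48,-.345),.07,(.092,.108)),'pan':((.48,-.345),.10,(.064,.078)),'balance':((.45,-.345),.17,(.04,.062)),
'box':((.565,-.118),.06,(.038,.053)),'tray':((.565,-.118),.09,(.006,.024)),'knob':((.45,.335),.05,(.072,.09)),'weightbody':((.45,.335),.05,(.05,.064)),'pad':((.45,.335),.08,(.008,.02)),'mat':((.561,.105),.1,(.003,.011))}
for n,s in S.items():
    w=cloud(s).reshape(-1,3)
    fl=w[(np.abs(w[:,0]-.45)<.03)&(np.abs(w[:,1]+.0)<.04)]; print(n,'table z',np.nanmedian(fl[:,2]))
    for k,(c,r,(a,b)) in reg.items():
        m=(np.hypot(w[:,0]-c[0],w[:,1]-c[1])<r)&(w[:,2]>a)&(w[:,2]<b); p=w[m]
        if len(p)>4: print(n,k,len(p),np.round(np.median(p,0)*1000,1),*rect(p))
    for t in ['cutter_mid','box_mid','weight_mid','balance_pan','tray_floor','pad_top','mat_top']:
        W=cloud(s)
        for r in spotter.outline_of(t,s)[:4]:
            p=W[r['mask']]; p=p[~np.isnan(p[:,0])]
            print('  mask',t,round(r['conf'],2),len(p),np.round(np.median(p,0)*1000),*rect(p))
    np.savez(f'{n}0.npz',w=cloud(s),f=s['frame'])
    x0,y0,x1,y1=((130,130,440,290) if n=='top' else (100,140,440,300))
    cv2.imwrite(f'pics/{n}_crop.png',cv2.resize(s['frame'][y0:y1,x0:x1],None,fx=2.3,fy=2.3,interpolation=2))
E
```

```text
top table z 0.00022079887058901182
top cutter_handle 103 [ 462.  -353.3  149.1] [ 462.2 -354.2] [28.7 26.9] 87.7
top cutter_guard 348 [ 456.9 -345.4   99.3] [ 462.3 -353.9] [67.1 67.5] 39.9
top pan 1526 [ 457.8 -335.5   70.2] [ 461.8 -348.8] [131.7 130.2] 78.8
top balance 2951 [ 382.1 -325.5   52.6] [ 432.8 -343.1] [176.4 241. ] 78.7
top box 469 [ 564.4 -110.7   46. ] [ 565.5 -111.3] [52.  78.3] 75.4
top tray 1302 [ 567.9 -102.4   12.5] [ 573.  -114.9] [155.7 160.3] 68.1
top knob 71 [447.1 345.6  83.5] [446.3 345.9] [22.2 25.1] 87.9
top weightbody 81 [443.1 338.2  59.5] [445.2 345.2] [36.7 37.1] 87.0
top pad 1260 [443.  347.2  14.1] [445.5 349.9] [128.  128.8] 28.5
top mat 1658 [559.4 111.1   5.5] [561.7 103.1] [191.6 193.7] 83.7
  mask cutter_mid 0.62 558 [ 461. -346.  100.] [ 466.5 -357.1] [68.1 80.4] 44.8
  mask box_mid 0.76 512 [ 564. -109.   46.] [ 569.6 -111.7] [58.5 87.4] 74.9
  mask box_mid 0.46 195 [444. 339.  61.] [445.5 345.2] [36.7 36.4] 87.0
  mask weight_mid 0.62 181 [445. 339.  61.] [448.3 342.4] [38.4 31.4] 1.7
  mask balance_pan 0.8 4637 [ 416. -327.   54.] [ 435.6 -
[... 1412 characters left out ...]
k weight_mid 0.86 314 [458. 338.  57.] [420.6 354.2] [ 38.9 107.7] 67.9
  mask balance_pan 0.67 4528 [ 476. -328.   53.] [ 425.  -358.7] [205.4 261.4] 78.7
  mask balance_pan 0.37 735 [690. 334.  22.] [681.9 334.6] [ 92.6 100.3] 38.2
  mask tray_floor 0.84 1499 [ 591. -100.   11.] [ 567.4 -113.5] [132.8 139.3] 81.6
  mask pad_top 0.77 1116 [466. 334.  13.] [451.9 343.1] [130.  122.8] 60.4
  mask pad_top 0.59 1207 [280. 340.  13.] [273.6 342.8] [127.7 129.3] 52.9
  mask pad_top 0.59 1377 [ 386. -128.   13.] [ 381.1 -128.1] [129.5 127.1] 47.0
  mask pad_top 0.2 1427 [ 592. -105.   11.] [ 571.8 -113. ] [130.  129.7] 80.9
  mask mat_top 0.85 2036 [564. 109.   5.] [560.2 109.8] [133.4 130.9] 12.7
```

View pics/top_crop.png

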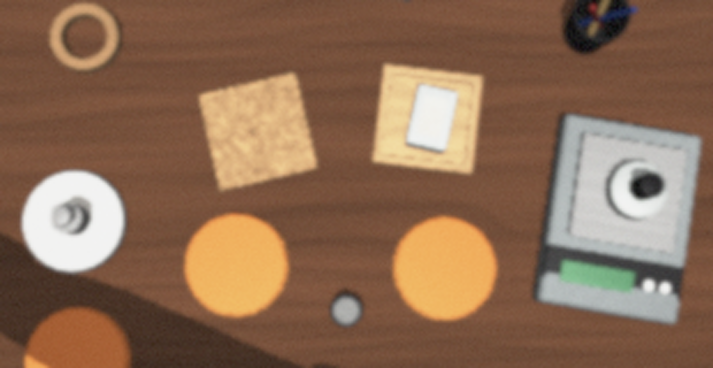

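View pics/scene_crop.png

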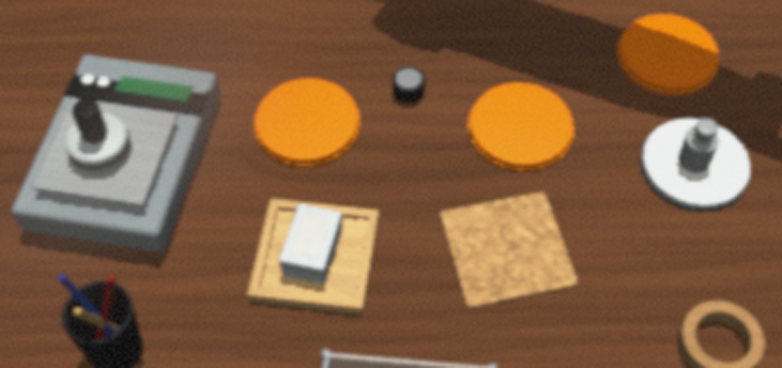

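```bash
cat > go.py <<'E'
import sys
from h import *
def go(x,y,z,yaw=None):
    o=telemetry.get_obs(); Rt=R.from_euler('xyz',o['tcp_rot'],degrees=True)
    p=np.array(o['tcp_pos']); print('t',round(o['t'],2),'tcp',np.round(p,4),'rot',np.round(o['tcp_rot'],2),'F',np.round(o['wrist_force'],1),'open',round(float(o['opening']),4),'j',np.round(o['joint_pos'],0))
    if yaw is None: yaw=o['tcp_rot'][2]
    Rg=R.from_euler('xyz',[180,0,yaw],degrees=True)
    a=(Rt.inv()*Rg).as_rotvec(degrees=True)/4
    print('turn first (total units)',np.round(a,3))
    d=np.array([x,y,z])-p
    print('shift pre-turn axes',np.round(Rt.inv().apply(d)/.05,3),' post-turn axes',np.round(Rg.inv().apply(d)/.05,3))
if __name__=='__main__': go(*map(float,sys.argv[1:]))
E
python3 go.py 0.46 0.15 0.30 155
```

```text
t 1.85 tcp [0.2726 0.5901 0.2313] rot [180.    0.  155.2] F [ 0.2 -0.1  0.5] open 0.0854 j [60.  7. 95. -0. 78. -5.]
turn first (total units) [0.    0.    0.051]
shift pre-turn axes [-7.093 -6.418 -1.374]  post-turn axes [-7.116 -6.393 -1.373]
```

Request:
send_rows:
  increments:
    - {"dx": -0.4, "dy": -0.35, "dz": -0.3}
    - {"dx": -0.75, "dy": -0.67, "dz": -0.2}
    - {"dx": -0.8, "dy": -0.72, "dz": -0.2}
    - {"dx": -0.8, "dy": -0.72, "dz": -0.2}
    - {"dx": -0.8, "dy": -0.72, "dz": -0.2}
    - {"dx": -0.8, "dy": -0.72, "dz": -0.1}
    - {"dx": -0.8, "dy": -0.72, "dz": -0.1}
    - {"dx": -0.8, "dy": -0.72, "dz": -0.07}
    - {"dx": -0.75, "dy": -0.67}
    - {"dx": -0.4, "dy": -0.38}
  gripper: 0

```text
invalid input
```

```bash
python3 go.py 0.464 -0.355 0.28 155; python3 - <<'E'
from h import *
o=telemetry.get_obs(); s=snapshot('wrist'); cv2.imwrite('pics/w1.png',s['frame']); w=cloud(s,o)
print(o['dq'])
for t in ['mat_top']:
    for r in spotter.outline_of(t,s)[:2]:
        p=w[r['mask']]; p=p[np.isfinite(p[:,0])]; print(t,r['conf'],np.median(p[:,2]),cv2.minAreaRect((p[:,:2]*1000).astype(np.float32)))
E
```

```text
t 1.85 tcp [0.2726 0.5901 0.2313] rot [180.    0.  155.2] F [ 0.2 -0.1  0.5] open 0.0854 j [60.  7. 95. -0. 78. -5.]
turn first (total units) [0.    0.    0.051]
shift pre-turn axes [-11.401 -15.553  -0.974]  post-turn axes [-11.457 -15.513  -0.973]
[ 0.01718649 -0.04450529 -0.12390259  0.04340409 -0.01779765 -0.00868856]
```

View pics/w1.png

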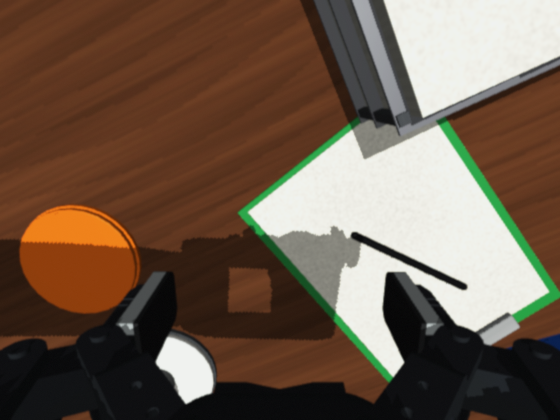

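The call was refused and the arm hasn't moved. I'll try again with all six numbers in every row.

Request:
send_rows:
  increments:
    - {"dx": -0.4, "dy": -0.35, "dz": -0.3, "ax": 0, "ay": 0, "az": 0}
    - {"dx": -0.75, "dy": -0.67, "dz": -0.2, "ax": 0, "ay": 0, "az": 0}
    - {"dx": -0.8, "dy": -0.72, "dz": -0.2, "ax": 0, "ay": 0, "az": 0}
    - {"dx": -0.8, "dy": -0.72, "dz": -0.2, "ax": 0, "ay": 0, "az": 0}
    - {"dx": -0.8, "dy": -0.72, "dz": -0.2, "ax": 0, "ay": 0, "az": 0}
    - {"dx": -0.8, "dy": -0.72, "dz": -0.1, "ax": 0, "ay": 0, "az": 0}
    - {"dx": -0.8, "dy": -0.72, "dz": -0.1, "ax": 0, "ay": 0, "az": 0}
    - {"dx": -0.8, "dy": -0.72, "dz": -0.07, "ax": 0, "ay": 0, "az": 0}
    - {"dx": -0.75, "dy": -0.67, "dz": 0, "ax": 0, "ay": 0, "az": 0}
    - {"dx": -0.4, "dy": -0.38, "dz": 0, "ax": 0, "ay": 0, "az": 0}

```text
t: 3.2
tcp_pos: [0.4615, 0.149, 0.3001]
tcp_rot: [180.0, 0.0, 155.1]
wrist_force: [-0.7, -0.1, 0.1]
opening: 0.0859
```

```bash
cat > look.py <<'E'
import sys
from h import *
o=telemetry.get_obs(); s=snapshot('wrist'); cv2.imwrite(f'pics/{sys.argv[1]}.png',s['frame']); w=cloud(s,o); np.savez('w.npz',w=w)
print('dq',np.round(np.abs(o['dq']).max(),2))
def rect(p):
    c,(a,b),th=cv2.minAreaRect((p[:,:2]*1000).astype(np.float32)); return np.round(c,1),np.round((a,b),1),round(th,1)
for a in sys.argv[2:]:   # x,y,r,z0,z1
    x,y,r,z0,z1=map(float,a.split(',')); q=w.reshape(-1,3)
    p=q[(np.hypot(q[:,0]-x,q[:,1]-y)<r)&(q[:,2]>z0)&(q[:,2]<z1)]
    if len(p)>4: print(a,len(p),'medz',round(np.median(p[:,2]),4),*rect(p), 'circ',np.round(cv2.minEnclosingCircle((p[:,:2]*1000).astype(np.float32))[0],1))
E
python3 go.py 0.464 -0.355 0.28 155; python3 look.py w2 .56,.11,.1,.003,.012
```

```text
t 3.2 tcp [0.4615 0.149  0.3001] rot [1.7999e+02 4.0000e-02 1.5507e+02] F [-0.7 -0.1  0.1] open 0.0859 j [ 12. -16. 110.  -0.  86. -54.]
turn first (total units) [0.003 0.01  0.019]
shift pre-turn axes [-4.292 -9.121  0.403]  post-turn axes [-4.305 -9.115  0.402]
dq 25.16
.56,.11,.1,.003,.012 8150 medz 0.0043 [560.4 110.2] [129.9 129.4] 12.1 circ [560.1 110.4]
```

View pics/w2.png

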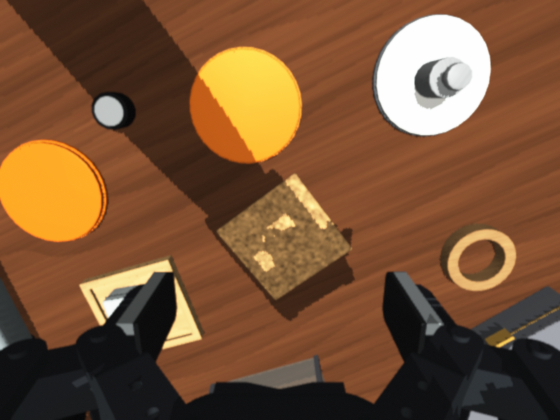

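The wrist view shows the mat at (284,238), measured at (0.560, 0.110), and the white pad with the weight at (432,75). Both agree with the other cameras. Next I'll move over the cutter.

Request:
send_rows:
  increments:
    - {"dx": -0.2, "dy": -0.4, "dz": 0, "ax": 0, "ay": 0, "az": 0}
    - {"dx": -0.5, "dy": -1.0, "dz": 0, "ax": 0, "ay": 0, "az": 0}
    - {"dx": -0.5, "dy": -1.0, "dz": 0, "ax": 0, "ay": 0, "az": 0}
    - {"dx": -0.5, "dy": -1.0, "dz": 0, "ax": 0, "ay": 0, "az": 0}
    - {"dx": -0.5, "dy": -1.0, "dz": 0, "ax": 0, "ay": 0, "az": 0}
    - {"dx": -0.5, "dy": -1.0, "dz": 0, "ax": 0, "ay": 0, "az": 0}
    - {"dx": -0.5, "dy": -1.0, "dz": 0, "ax": 0, "ay": 0, "az": 0}
    - {"dx": -0.4, "dy": -0.9, "dz": 0, "ax": 0, "ay": 0, "az": 0}
    - {"dx": -0.1, "dy": -0.2, "dz": 0, "ax": 0, "ay": 0, "az": 0}
    - {"dx": 0, "dy": 0, "dz": 0, "ax": 0, "ay": 0, "az": 0}

```text
t: 4.5
tcp_pos: [0.4716, -0.2668, 0.2997]
tcp_rot: [180.0, -0.0, 155.2]
wrist_force: [-0.7, -0.6, -0.7]
opening: 0.0854
```

```bash
python3 look.py w3 .464,-.355,.05,.142,.158 .464,-.355,.05,.092,.105 .464,-.355,.10,.064,.076;python3 go.py 0.464 -0.355 0.28 155; 
```

```text
dq 1.63
.464,-.355,.05,.142,.158 873 medz 0.1489 [ 463.6 -357.1] [29.  28.8] 47.1 circ [ 463.7 -357.1]
.464,-.355,.05,.092,.105 2343 medz 0.0988 [ 462.9 -355.7] [69.2 66.2] 28.3 circ [ 464.2 -357.4]
.464,-.355,.10,.064,.076 9838 medz 0.0693 [ 463.  -352.2] [130.1 130. ] 78.8 circ [ 462.6 -352.1]
t 4.55 tcp [ 0.4717 -0.2661  0.2997] rot [ 1.7996e+02 -2.0000e-02  1.5523e+02] F [-0.7  0.4 -0.4] open 0.0856 j [ -35.   -9.  104.    0.   85. -100.]
turn first (total units) [ 0.009 -0.006  0.056]
shift pre-turn axes [-0.605 -1.68   0.393]  post-turn axes [-0.612 -1.678  0.395]
```

View pics/w3.png

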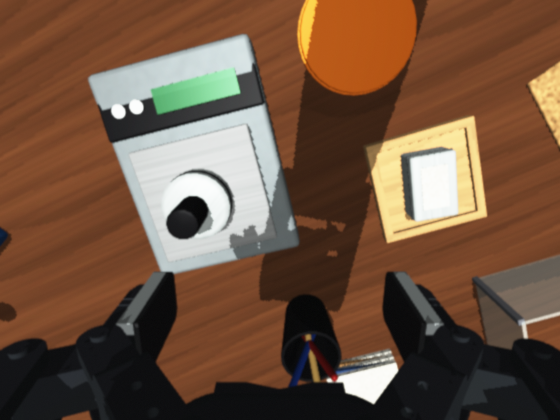

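```bash
python3 go.py 0.4636 -0.357 0.112; python3 - <<'E'
import numpy as np,cv2
w=np.load('w.npz')['w'].reshape(-1,3)
for n,x,y,r,a,b in [('box',.567,-.113,.05,.04,.053),('trayrim',.569,-.113,.1,.014,.019),('tray',.569,-.113,.088,.008,.02)]:
    p=w[(np.hypot(w[:,0]-x,w[:,1]-y)<r)&(w[:,2]>a)&(w[:,2]<b)]
    print(n,len(p),np.median(p[:,2]),cv2.minAreaRect((p[:,:2]*1000).astype(np.float32)))
E
```

```text
t 4.55 tcp [ 0.4717 -0.2661  0.2997] rot [ 1.7996e+02 -2.0000e-02  1.5523e+02] F [-0.7  0.4 -0.4] open 0.0856 j [ -35.   -9.  104.    0.   85. -100.]
turn first (total units) [ 0.009 -0.006 -0.   ]
shift pre-turn axes [-0.616 -1.722  3.753]  post-turn axes [-0.615 -1.72   3.755]
box 3011 0.04535412099594727 ((566.6889038085938, -115.34503173828125), (52.14516067504883, 77.9840316772461), 75.92472076416016)
trayrim 3179 0.015385129193575986 ((570.5889892578125, -111.88032531738281), (128.68899536132812, 128.7056884765625), 81.70046997070312)
tray 7168 0.011715106410521287 ((570.6715698242188, -111.73865509033203), (129.29168701171875, 128.84275817871094), 81.50444793701172)
```

Request:
send_rows:
  increments:
    - {"dx": -0.2, "dy": -0.5, "dz": 0, "ax": 0, "ay": 0, "az": 0}
    - {"dx": -0.2, "dy": -0.6, "dz": 0, "ax": 0, "ay": 0, "az": 0}
    - {"dx": -0.15, "dy": -0.4, "dz": 0, "ax": 0, "ay": 0, "az": 0}
    - {"dx": -0.065, "dy": -0.22, "dz": 0, "ax": 0, "ay": 0, "az": 0}
    - {"dx": 0, "dy": 0, "dz": 0.4, "ax": 0, "ay": 0, "az": 0}
    - {"dx": 0, "dy": 0, "dz": 0.5, "ax": 0, "ay": 0, "az": 0}
    - {"dx": 0, "dy": 0, "dz": 0.5, "ax": 0, "ay": 0, "az": 0}
    - {"dx": 0, "dy": 0, "dz": 0.3, "ax": 0, "ay": 0, "az": 0}
    - {"dx": 0, "dy": 0, "dz": 0.1, "ax": 0, "ay": 0, "az": 0}
    - {"dx": 0, "dy": 0, "dz": 0, "ax": 0, "ay": 0, "az": 0}

```text
t: 5.8
tcp_pos: [0.4636, -0.3577, 0.2099]
tcp_rot: [180.0, 0.0, 155.2]
wrist_force: [-0.6, 0.2, 0.0]
opening: 0.0855
```

```bash
python3 look.py w4 .464,-.355,.05,.142,.158;python3 go.py 0.4636 -0.357 0.112
```

```text
dq 1.22
.464,-.355,.05,.142,.158 1763 medz 0.1489 [ 463.3 -357.5] [29.  28.5] 36.6 circ [ 463.5 -357.7]
t 5.85 tcp [ 0.4638 -0.358   0.2106] rot [-1.7998e+02  7.0000e-02  1.5521e+02] F [ 0.4 -0.7  0. ] open 0.085 j [ -43.   -0.  104.    0.   76. -108.]
turn first (total units) [-0.005  0.018 -0.   ]
shift pre-turn axes [0.014 0.018 1.973]  post-turn axes [0.012 0.017 1.973]
```

View pics/w4.png

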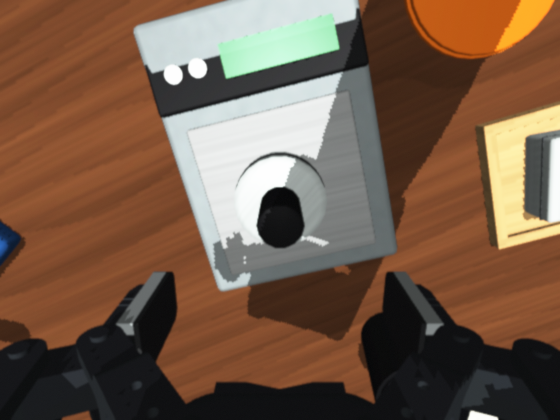

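Request:
send_rows:
  increments:
    - {"dx": 0, "dy": 0, "dz": 0.3, "ax": 0, "ay": 0, "az": 0}
    - {"dx": 0, "dy": 0, "dz": 0.4, "ax": 0, "ay": 0, "az": 0}
    - {"dx": 0, "dy": 0, "dz": 0.4, "ax": 0, "ay": 0, "az": 0}
    - {"dx": 0, "dy": 0, "dz": 0.4, "ax": 0, "ay": 0, "az": 0}
    - {"dx": 0, "dy": 0, "dz": 0.3, "ax": 0, "ay": 0, "az": 0}
    - {"dx": 0, "dy": 0, "dz": 0.15, "ax": 0, "ay": 0, "az": 0}
    - {"dx": 0, "dy": 0, "dz": 0.02, "ax": 0, "ay": 0, "az": 0}
    - {"dx": 0, "dy": 0, "dz": 0, "ax": 0, "ay": 0, "az": 0}
    - {"dx": 0, "dy": 0, "dz": 0, "ax": 0, "ay": 0, "az": 0}
    - {"dx": 0, "dy": 0, "dz": 0, "ax": 0, "ay": 0, "az": 0}

```text
t: 7.1
tcp_pos: [0.4637, -0.3581, 0.112]
tcp_rot: [-180.0, 0.1, 155.2]
wrist_force: [-0.0, 0.2, -0.3]
opening: 0.0855
```

Request:
send_rows:
  increments:
    - {"dx": 0, "dy": 0, "dz": 0, "ax": 0, "ay": 0, "az": 0}
    - {"dx": 0, "dy": 0, "dz": 0, "ax": 0, "ay": 0, "az": 0}
    - {"dx": 0, "dy": 0, "dz": 0, "ax": 0, "ay": 0, "az": 0}
    - {"dx": 0, "dy": 0, "dz": 0, "ax": 0, "ay": 0, "az": 0}
    - {"dx": 0, "dy": 0, "dz": 0, "ax": 0, "ay": 0, "az": 0}
    - {"dx": 0, "dy": 0, "dz": 0, "ax": 0, "ay": 0, "az": 0}
    - {"dx": 0, "dy": 0, "dz": 0, "ax": 0, "ay": 0, "az": 0}
    - {"dx": 0, "dy": 0, "dz": 0, "ax": 0, "ay": 0, "az": 0}
    - {"dx": 0, "dy": 0, "dz": 0, "ax": 0, "ay": 0, "az": 0}
    - {"dx": 0, "dy": 0, "dz": 0, "ax": 0, "ay": 0, "az": 0}
  gripper: 1

```text
t: 8.35
tcp_pos: [0.4635, -0.3578, 0.1115]
tcp_rot: [180.0, 0.0, 155.2]
wrist_force: [-0.0, 1.9, 3.1]
opening: 0.0291
```

```bash
python3 go.py 0.4636 -0.357 0.25; python3 look.py w5
```

```text
t 8.35 tcp [ 0.4635 -0.3578  0.1115] rot [179.99   0.   155.2 ] F [-0.   1.9  3.1] open 0.0291 j [ -43.    5.  109.    0.   66. -108.]
turn first (total units) [0.003 0.001 0.   ]
shift pre-turn axes [ 0.005  0.016 -2.771]  post-turn axes [ 0.005  0.015 -2.771]
dq 0.11
```

View pics/w5.png

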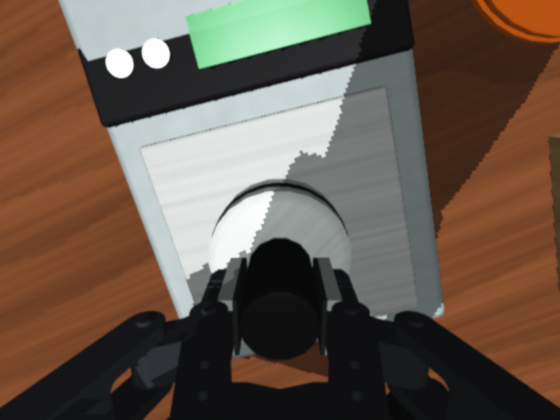

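Request:
send_rows:
  increments:
    - {"dx": 0, "dy": 0, "dz": -0.1, "ax": 0, "ay": 0, "az": 0}
    - {"dx": 0, "dy": 0, "dz": -0.2, "ax": 0, "ay": 0, "az": 0}
    - {"dx": 0, "dy": 0, "dz": -0.4, "ax": 0, "ay": 0, "az": 0}
    - {"dx": 0, "dy": 0, "dz": -0.5, "ax": 0, "ay": 0, "az": 0}
    - {"dx": 0, "dy": 0, "dz": -0.5, "ax": 0, "ay": 0, "az": 0}
    - {"dx": 0, "dy": 0, "dz": -0.4, "ax": 0, "ay": 0, "az": 0}
    - {"dx": 0, "dy": 0, "dz": -0.3, "ax": 0, "ay": 0, "az": 0}
    - {"dx": 0, "dy": 0, "dz": -0.1, "ax": 0, "ay": 0, "az": 0}
    - {"dx": 0, "dy": 0, "dz": 0, "ax": 0, "ay": 0, "az": 0}
    - {"dx": 0, "dy": 0, "dz": 0, "ax": 0, "ay": 0, "az": 0}

```text
t: 9.65
tcp_pos: [0.463, -0.3575, 0.235]
tcp_rot: [180.0, -0.1, 155.2]
wrist_force: [-0.1, -0.1, -4.2]
opening: 0.0285
```

```bash
python3 go.py 0.560 0.1105 0.20; python3 look.py w6
```

```text
t 9.65 tcp [ 0.463  -0.3575  0.235 ] rot [ 1.7996e+02 -1.2000e-01  1.5520e+02] F [-0.1 -0.1 -4.2] open 0.0285 j [ -43.   -1.  103.   -0.   79. -108.]
turn first (total units) [ 0.009 -0.031 -0.   ]
shift pre-turn axes [2.162 9.31  0.71 ]  post-turn axes [2.163 9.31  0.699]
dq 0.17
```

View pics/w6.png

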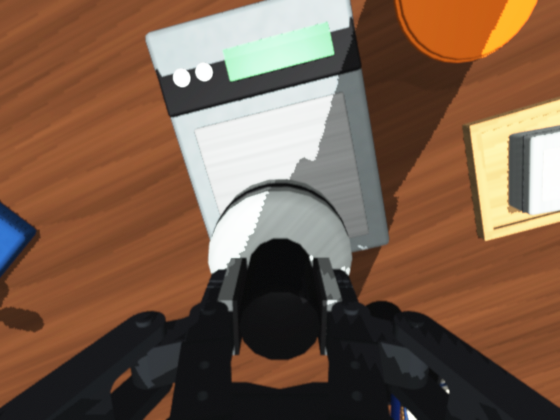

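The cutter is held upright and its guard is clear of the pan. I'll carry it to the mat.

Request:
send_rows:
  increments:
    - {"dx": 0.1, "dy": 0.4, "dz": 0, "ax": 0, "ay": 0, "az": 0}
    - {"dx": 0.2, "dy": 0.9, "dz": 0, "ax": 0, "ay": 0, "az": 0}
    - {"dx": 0.2, "dy": 0.9, "dz": 0, "ax": 0, "ay": 0, "az": 0}
    - {"dx": 0.2, "dy": 0.9, "dz": 0, "ax": 0, "ay": 0, "az": 0}
    - {"dx": 0.2, "dy": 0.9, "dz": 0, "ax": 0, "ay": 0, "az": 0}
    - {"dx": 0.2, "dy": 0.9, "dz": 0, "ax": 0, "ay": 0, "az": 0}
    - {"dx": 0.2, "dy": 0.9, "dz": 0, "ax": 0, "ay": 0, "az": 0}
    - {"dx": 0.2, "dy": 0.9, "dz": 0, "ax": 0, "ay": 0, "az": 0}
    - {"dx": 0.2, "dy": 0.9, "dz": 0, "ax": 0, "ay": 0, "az": 0}
    - {"dx": 0.2, "dy": 0.9, "dz": 0, "ax": 0, "ay": 0, "az": 0}

```text
t: 10.95
tcp_pos: [0.5548, 0.0703, 0.236]
tcp_rot: [180.0, -0.0, 155.2]
wrist_force: [0.3, -0.6, -3.5]
opening: 0.0287
```

```bash
python3 go.py 0.560 0.1105 0.0475
```

```text
t 10.95 tcp [0.5548 0.0703 0.236 ] rot [ 1.7999e+02 -4.0000e-02  1.5525e+02] F [ 0.3 -0.6 -3.5] open 0.0287 j [  2.  -5. 106.   0.  79. -64.]
turn first (total units) [ 0.001 -0.01  -0.   ]
shift pre-turn axes [0.239 0.773 3.77 ]  post-turn axes [0.242 0.773 3.77 ]
```

Request:
send_rows:
  increments:
    - {"dx": 0.15, "dy": 0.4, "dz": 0, "ax": 0, "ay": 0, "az": 0}
    - {"dx": 0.05, "dy": 0.25, "dz": 0.2, "ax": 0, "ay": 0, "az": 0}
    - {"dx": 0, "dy": 0, "dz": 0.4, "ax": 0, "ay": 0, "az": 0}
    - {"dx": 0, "dy": 0, "dz": 0.5, "ax": 0, "ay": 0, "az": 0}
    - {"dx": 0, "dy": 0, "dz": 0.6, "ax": 0, "ay": 0, "az": 0}
    - {"dx": 0, "dy": 0, "dz": 0.6, "ax": 0, "ay": 0, "az": 0}
    - {"dx": 0, "dy": 0, "dz": 0.5, "ax": 0, "ay": 0, "az": 0}
    - {"dx": 0, "dy": 0, "dz": 0.3, "ax": 0, "ay": 0, "az": 0}
    - {"dx": 0, "dy": 0, "dz": 0.1, "ax": 0, "ay": 0, "az": 0}
    - {"dx": 0, "dy": 0, "dz": 0, "ax": 0, "ay": 0, "az": 0}

```text
t: 12.2
tcp_pos: [0.5602, 0.1012, 0.0765]
tcp_rot: [180.0, 0.0, 155.2]
wrist_force: [0.1, 0.4, -3.9]
opening: 0.0286
```

```bash
python3 go.py 0.560 0.1105 0.0475;python3 look.py w7
```

```text
t 12.2 tcp [0.5602 0.1012 0.0765] rot [1.7999e+02 2.0000e-02 1.5518e+02] F [ 0.1  0.4 -3.9] open 0.0286 j [  5.   5. 112.  -0.  62. -60.]
turn first (total units) [0.001 0.004 0.   ]
shift pre-turn axes [0.082 0.167 0.58 ]  post-turn axes [0.081 0.167 0.58 ]
dq 1.08
```

View pics/w7.png

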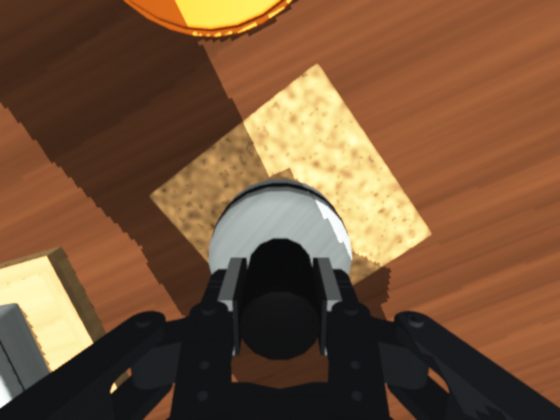

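The cutter is over the mat (its handle base near (280,250)). I'll correct sideways, then lower it gently.

Request:
send_rows:
  increments:
    - {"dx": 0.08, "dy": 0.17, "dz": 0.1, "ax": 0, "ay": 0, "az": 0}
    - {"dx": 0, "dy": 0, "dz": 0.2, "ax": 0, "ay": 0, "az": 0}
    - {"dx": 0, "dy": 0, "dz": 0.15, "ax": 0, "ay": 0, "az": 0}
    - {"dx": 0, "dy": 0, "dz": 0.06, "ax": 0, "ay": 0, "az": 0}
    - {"dx": 0, "dy": 0, "dz": 0.03, "ax": 0, "ay": 0, "az": 0}
    - {"dx": 0, "dy": 0, "dz": 0.02, "ax": 0, "ay": 0, "az": 0}
    - {"dx": 0, "dy": 0, "dz": 0.01, "ax": 0, "ay": 0, "az": 0}
    - {"dx": 0, "dy": 0, "dz": 0.01, "ax": 0, "ay": 0, "az": 0}
    - {"dx": 0, "dy": 0, "dz": 0, "ax": 0, "ay": 0, "az": 0}
    - {"dx": 0, "dy": 0, "dz": 0, "ax": 0, "ay": 0, "az": 0}

```text
t: 13.5
tcp_pos: [0.5599, 0.1109, 0.0474]
tcp_rot: [180.0, 0.0, 155.2]
wrist_force: [-0.3, 0.9, -3.1]
opening: 0.029
```

```bash
python3 go.py 0.560 0.1105 0.0465
```

```text
t 13.5 tcp [0.5599 0.1109 0.0474] rot [1.800e+02 1.000e-02 1.552e+02] F [-0.3  0.9 -3.1] open 0.029 j [  6.   8. 113.  -0.  59. -59.]
turn first (total units) [0.001 0.002 0.   ]
shift pre-turn axes [-0.004 -0.007  0.018]  post-turn axes [-0.004 -0.007  0.018]
```

Force still reads the full weight, so it's about 1 mm above the mat. I'll ease down further.

Request:
send_rows:
  increments:
    - {"dx": 0, "dy": 0, "dz": 0.01, "ax": 0, "ay": 0, "az": 0}
    - {"dx": 0, "dy": 0, "dz": 0.01, "ax": 0, "ay": 0, "az": 0}
    - {"dx": 0, "dy": 0, "dz": 0.01, "ax": 0, "ay": 0, "az": 0}
    - {"dx": 0, "dy": 0, "dz": 0, "ax": 0, "ay": 0, "az": 0}
    - {"dx": 0, "dy": 0, "dz": 0, "ax": 0, "ay": 0, "az": 0}
    - {"dx": 0, "dy": 0, "dz": 0, "ax": 0, "ay": 0, "az": 0}
    - {"dx": 0, "dy": 0, "dz": 0, "ax": 0, "ay": 0, "az": 0}
    - {"dx": 0, "dy": 0, "dz": 0, "ax": 0, "ay": 0, "az": 0}
    - {"dx": 0, "dy": 0, "dz": 0, "ax": 0, "ay": 0, "az": 0}
    - {"dx": 0, "dy": 0, "dz": 0, "ax": 0, "ay": 0, "az": 0}

```text
t: 14.75
tcp_pos: [0.5601, 0.111, 0.0464]
tcp_rot: [180.0, 0.0, 155.2]
wrist_force: [-3.3, 1.1, 5.0]
opening: 0.0286
```

It's in contact. Release, then rise.

Request:
send_rows:
  increments:
    - {"dx": 0, "dy": 0, "dz": 0, "ax": 0, "ay": 0, "az": 0}
    - {"dx": 0, "dy": 0, "dz": 0, "ax": 0, "ay": 0, "az": 0}
    - {"dx": 0, "dy": 0, "dz": 0, "ax": 0, "ay": 0, "az": 0}
    - {"dx": 0, "dy": 0, "dz": 0, "ax": 0, "ay": 0, "az": 0}
    - {"dx": 0, "dy": 0, "dz": 0, "ax": 0, "ay": 0, "az": 0}
    - {"dx": 0, "dy": 0, "dz": 0, "ax": 0, "ay": 0, "az": 0}
    - {"dx": 0, "dy": 0, "dz": -0.1, "ax": 0, "ay": 0, "az": 0}
    - {"dx": 0, "dy": 0, "dz": -0.3, "ax": 0, "ay": 0, "az": 0}
    - {"dx": 0, "dy": 0, "dz": -0.6, "ax": 0, "ay": 0, "az": 0}
    - {"dx": 0, "dy": 0, "dz": -0.8, "ax": 0, "ay": 0, "az": 0}
  gripper: 0

```text
t: 16.0
tcp_pos: [0.5594, 0.1108, 0.1369]
tcp_rot: [-180.0, -0.1, 155.2]
wrist_force: [0.0, 0.1, -0.2]
opening: 0.0853
```

Request:
send_rows:
  increments:
    - {"dx": 0, "dy": 0, "dz": -0.9, "ax": 0, "ay": 0, "az": 0}
    - {"dx": 0, "dy": 0, "dz": -0.9, "ax": 0, "ay": 0, "az": 0}
    - {"dx": 0, "dy": -0.4, "dz": -0.3, "ax": 0, "ay": 0, "az": 0}
    - {"dx": 0, "dy": -0.7, "dz": 0, "ax": 0, "ay": 0, "az": 0.5}
    - {"dx": 0, "dy": -0.7, "dz": 0, "ax": 0, "ay": 0, "az": -0.8}
    - {"dx": 0, "dy": -0.7, "dz": 0, "ax": 0, "ay": 0, "az": -0.8}
    - {"dx": 0, "dy": -0.7, "dz": 0, "ax": 0, "ay": 0, "az": -0.8}
    - {"dx": 0, "dy": -0.5, "dz": 0, "ax": 0, "ay": 0, "az": -0.8}
    - {"dx": 0, "dy": -0.2, "dz": 0, "ax": 0, "ay": 0, "az": 0}
    - {"dx": 0, "dy": 0, "dz": 0, "ax": 0, "ay": 0, "az": 0}

```text
t: 17.25
tcp_pos: [0.4845, -0.0692, 0.2404]
tcp_rot: [180.0, -0.0, 165.9]
wrist_force: [-0.3, 0.0, 0.2]
opening: 0.0855
```

```bash
python3 go.py 0.5667 -0.1153 0.2 165.9;python3 look.py w8 .56,.11,.04,.075,.095 .56,.11,.05,.028,.038 .567,-.113,.05,.04,.053 .569,-.113,.09,.014,.019
```

```text
t 17.25 tcp [ 0.4845 -0.0692  0.2404] rot [ 1.7999e+02 -4.0000e-02  1.6588e+02] F [-0.3  0.   0.2] open 0.0855 j [-14. -14. 114.   0.  80. -90.]
turn first (total units) [ 0.003 -0.01  -0.005]
shift pre-turn axes [-1.819 -0.494  0.807]  post-turn axes [-1.818 -0.495  0.808]
dq 1.43
.56,.11,.04,.075,.095 951 medz 0.0838 [559.9 110.1] [29.1 29.3] 38.7 circ [560.2 110. ]
.56,.11,.05,.028,.038 2342 medz 0.0339 [558.6 108.6] [65.  69.2] 47.4 circ [560.2 111.1]
.567,-.113,.05,.04,.053 3356 medz 0.0452 [ 566.2 -114.8] [51.5 77.3] 75.8 circ [ 566.7 -114.2]
.569,-.113,.09,.014,.019 3445 medz 0.0153 [ 570.5 -111.8] [128.1 129.2] 81.6 circ [ 570.1 -111.9]
```

View pics/w8.png

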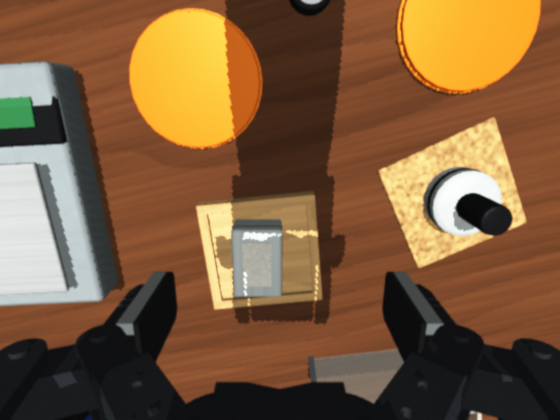

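The cutter stands upright centred on the mat ((467,205); measured (0.560, 0.110)). The box is in the tray at (258,258). Now I'll pick up the box.

Request:
send_rows:
  increments:
    - {"dx": -0.3, "dy": -0.1, "dz": 0, "ax": 0, "ay": 0, "az": 0}
    - {"dx": -0.5, "dy": -0.15, "dz": 0, "ax": 0, "ay": 0, "az": 0}
    - {"dx": -0.6, "dy": -0.15, "dz": 0.1, "ax": 0, "ay": 0, "az": 0}
    - {"dx": -0.4, "dy": -0.08, "dz": 0.3, "ax": 0, "ay": 0, "az": 0}
    - {"dx": 0, "dy": 0, "dz": 0.6, "ax": 0, "ay": 0, "az": 0}
    - {"dx": 0, "dy": 0, "dz": 0.6, "ax": 0, "ay": 0, "az": 0}
    - {"dx": 0, "dy": 0, "dz": 0.6, "ax": 0, "ay": 0, "az": 0}
    - {"dx": 0, "dy": 0, "dz": 0.5, "ax": 0, "ay": 0, "az": 0}
    - {"dx": 0, "dy": 0, "dz": 0.2, "ax": 0, "ay": 0, "az": 0}
    - {"dx": 0, "dy": 0, "dz": 0, "ax": 0, "ay": 0, "az": 0}

```text
t: 18.55
tcp_pos: [0.5667, -0.1135, 0.0952]
tcp_rot: [180.0, -0.1, 166.0]
wrist_force: [0.0, -0.3, 0.8]
opening: 0.0854
```

```bash
python3 go.py 0.5664 -0.1150 0.016 165.8;python3 look.py w9 .567,-.113,.05,.04,.053
```

```text
t 18.55 tcp [ 0.5667 -0.1135  0.0952] rot [ 1.8000e+02 -7.0000e-02  1.6603e+02] F [ 0.  -0.3  0.8] open 0.0854 j [-17.   5. 110.   0.  64. -93.]
turn first (total units) [ 0.001 -0.019  0.058]
shift pre-turn axes [-0.003 -0.03   1.584]  post-turn axes [-1.000e-03 -3.000e-02  1.584e+00]
dq 1.39
.567,-.113,.05,.04,.053 11121 medz 0.0453 [ 566.8 -114.6] [52.1 78. ] 75.9 circ [ 566.7 -114.5]
```

View pics/w9.png

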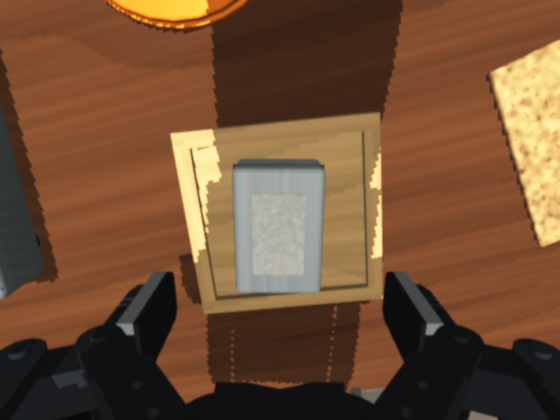

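Request:
send_rows:
  increments:
    - {"dx": 0, "dy": -0.025, "dz": 0.3, "ax": 0, "ay": 0, "az": 0.04}
    - {"dx": 0, "dy": 0, "dz": 0.4, "ax": 0, "ay": 0, "az": 0}
    - {"dx": 0, "dy": 0, "dz": 0.4, "ax": 0, "ay": 0, "az": 0}
    - {"dx": 0, "dy": 0, "dz": 0.3, "ax": 0, "ay": 0, "az": 0}
    - {"dx": 0, "dy": 0, "dz": 0.13, "ax": 0, "ay": 0, "az": 0}
    - {"dx": 0, "dy": 0, "dz": 0.05, "ax": 0, "ay": 0, "az": 0}
    - {"dx": 0, "dy": 0, "dz": 0, "ax": 0, "ay": 0, "az": 0}
    - {"dx": 0, "dy": 0, "dz": 0, "ax": 0, "ay": 0, "az": 0}
    - {"dx": 0, "dy": 0, "dz": 0, "ax": 0, "ay": 0, "az": 0}
    - {"dx": 0, "dy": 0, "dz": 0, "ax": 0, "ay": 0, "az": 0}

```text
t: 19.85
tcp_pos: [0.5664, -0.1151, 0.0171]
tcp_rot: [-180.0, 0.0, 165.8]
wrist_force: [-0.3, 0.1, -0.3]
opening: 0.0854
```

Request:
send_rows:
  increments:
    - {"dx": 0, "dy": 0, "dz": 0, "ax": 0, "ay": 0, "az": 0}
    - {"dx": 0, "dy": 0, "dz": 0, "ax": 0, "ay": 0, "az": 0}
    - {"dx": 0, "dy": 0, "dz": 0, "ax": 0, "ay": 0, "az": 0}
    - {"dx": 0, "dy": 0, "dz": 0, "ax": 0, "ay": 0, "az": 0}
    - {"dx": 0, "dy": 0, "dz": 0, "ax": 0, "ay": 0, "az": 0}
    - {"dx": 0, "dy": 0, "dz": 0, "ax": 0, "ay": 0, "az": 0}
    - {"dx": 0, "dy": 0, "dz": 0, "ax": 0, "ay": 0, "az": 0}
    - {"dx": 0, "dy": 0, "dz": 0, "ax": 0, "ay": 0, "az": 0}
    - {"dx": 0, "dy": 0, "dz": 0, "ax": 0, "ay": 0, "az": 0}
    - {"dx": 0, "dy": 0, "dz": 0, "ax": 0, "ay": 0, "az": 0}
  gripper: 1

```text
t: 21.1
tcp_pos: [0.5666, -0.1151, 0.0171]
tcp_rot: [-180.0, 0.0, 165.8]
wrist_force: [0.1, -1.6, 4.1]
opening: 0.051
```

```bash
python3 go.py 0.5664 -0.1150 0.016 165.8;python3 look.py w10 .567,-.113,.05,.04,.053
```

```text
t 21.1 tcp [ 0.5666 -0.1151  0.0171] rot [-1.8000e+02  4.0000e-02  1.6584e+02] F [ 0.1 -1.6  4.1] open 0.051 j [-17.  11. 112.  -0.  56. -93.]
turn first (total units) [-0.     0.01   0.011]
shift pre-turn axes [0.004 0.001 0.022]  post-turn axes [0.004 0.001 0.022]
dq 0.05
.567,-.113,.05,.04,.053 26040 medz 0.0452 [ 564.9 -115. ] [78.5 74.5] 76.2 circ [ 564.6 -114.9]
```

View pics/w10.png

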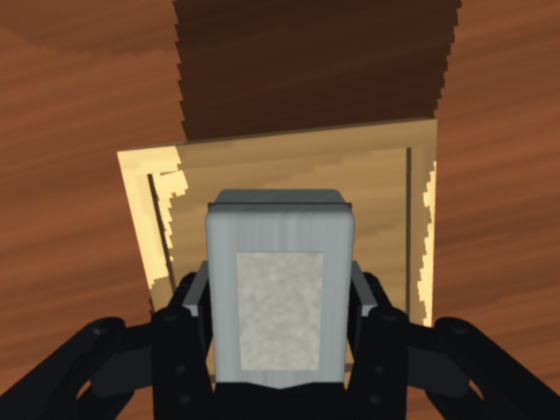

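Request:
send_rows:
  increments:
    - {"dx": 0, "dy": 0, "dz": -0.1, "ax": 0, "ay": 0, "az": 0}
    - {"dx": 0, "dy": 0, "dz": -0.2, "ax": 0, "ay": 0, "az": 0}
    - {"dx": 0, "dy": 0, "dz": -0.4, "ax": 0, "ay": 0, "az": 0}
    - {"dx": 0, "dy": 0, "dz": -0.6, "ax": 0, "ay": 0, "az": 0}
    - {"dx": 0, "dy": 0, "dz": -0.7, "ax": 0, "ay": 0, "az": 0}
    - {"dx": 0, "dy": 0, "dz": -0.7, "ax": 0, "ay": 0, "az": 0}
    - {"dx": 0, "dy": 0, "dz": -0.6, "ax": 0, "ay": 0, "az": 0}
    - {"dx": 0, "dy": 0, "dz": -0.3, "ax": 0, "ay": 0, "az": 0}
    - {"dx": 0, "dy": 0, "dz": -0.1, "ax": 0, "ay": 0, "az": 0}
    - {"dx": 0, "dy": 0, "dz": 0, "ax": 0, "ay": 0, "az": 0}

```text
t: 22.4
tcp_pos: [0.5658, -0.1149, 0.2011]
tcp_rot: [180.0, -0.1, 165.8]
wrist_force: [0.5, 0.5, -1.9]
opening: 0.0512
```

```bash
python3 go.py 0.463 -0.352 0.2 168.7;python3 look.py w11
```

```text
t 22.4 tcp [ 0.5658 -0.1149  0.2011] rot [ 1.8000e+02 -7.0000e-02  1.6584e+02] F [ 0.5  0.5 -1.9] open 0.0512 j [-17.  -1. 106.  -0.  75. -93.]
turn first (total units) [ 0.001 -0.018 -0.715]
shift pre-turn axes [ 0.834 -5.101  0.023]  post-turn axes [ 1.087 -5.053  0.022]
dq 0.89
```

View pics/w11.png

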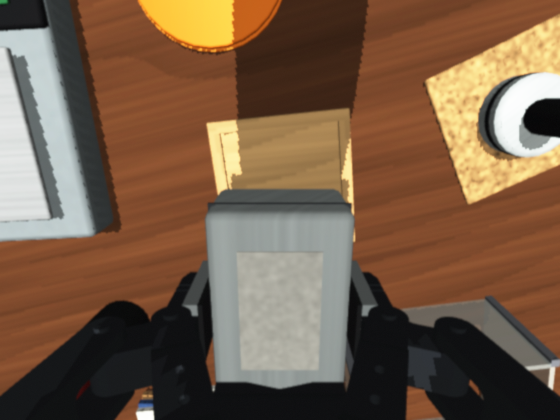

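Request:
send_rows:
  increments:
    - {"dx": 0, "dy": 0, "dz": 0, "ax": 0, "ay": 0, "az": -0.72}
    - {"dx": 0.1, "dy": -0.4, "dz": 0, "ax": 0, "ay": 0, "az": 0}
    - {"dx": 0.15, "dy": -0.7, "dz": 0, "ax": 0, "ay": 0, "az": 0}
    - {"dx": 0.15, "dy": -0.7, "dz": 0, "ax": 0, "ay": 0, "az": 0}
    - {"dx": 0.15, "dy": -0.8, "dz": 0, "ax": 0, "ay": 0, "az": 0}
    - {"dx": 0.15, "dy": -0.8, "dz": 0, "ax": 0, "ay": 0, "az": 0}
    - {"dx": 0.15, "dy": -0.7, "dz": 0, "ax": 0, "ay": 0, "az": 0}
    - {"dx": 0.15, "dy": -0.6, "dz": 0, "ax": 0, "ay": 0, "az": 0}
    - {"dx": 0.09, "dy": -0.35, "dz": 0, "ax": 0, "ay": 0, "az": 0}
    - {"dx": 0, "dy": 0, "dz": 0, "ax": 0, "ay": 0, "az": 0}

```text
t: 23.7
tcp_pos: [0.4625, -0.3527, 0.2012]
tcp_rot: [180.0, -0.1, 168.6]
wrist_force: [-0.1, -0.2, -2.7]
opening: 0.051
```

```bash
python3 go.py 0.463 -0.352 0.0785 168.7;python3 look.py w12 .463,-.352,.1,.066,.075
```

```text
t 23.7 tcp [ 0.4625 -0.3527  0.2012] rot [ 1.7995e+02 -5.0000e-02  1.6859e+02] F [-0.1 -0.2 -2.7] open 0.051 j [ -43.   -0.  105.    0.   75. -121.]
turn first (total units) [ 0.011 -0.013 -0.028]
shift pre-turn axes [-0.008  0.014  2.454]  post-turn axes [-0.006  0.016  2.454]
dq 1.97
.463,-.352,.1,.066,.075 13949 medz 0.0692 [ 458.9 -351.4] [130.7 121.4] 78.6 circ [ 459.3 -350.8]
```

View pics/w12.png

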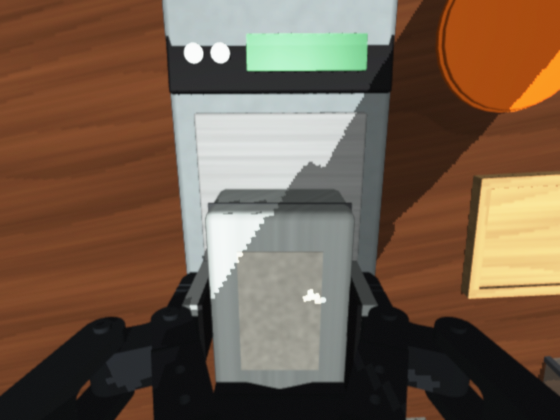

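Aligned with the pan. Lowering.

Request:
send_rows:
  increments:
    - {"dx": 0, "dy": 0.015, "dz": 0.3, "ax": 0, "ay": 0, "az": 0}
    - {"dx": 0, "dy": 0, "dz": 0.5, "ax": 0, "ay": 0, "az": 0}
    - {"dx": 0, "dy": 0, "dz": 0.5, "ax": 0, "ay": 0, "az": 0}
    - {"dx": 0, "dy": 0, "dz": 0.5, "ax": 0, "ay": 0, "az": 0}
    - {"dx": 0, "dy": 0, "dz": 0.35, "ax": 0, "ay": 0, "az": 0}
    - {"dx": 0, "dy": 0, "dz": 0.2, "ax": 0, "ay": 0, "az": 0}
    - {"dx": 0, "dy": 0, "dz": 0.06, "ax": 0, "ay": 0, "az": 0}
    - {"dx": 0, "dy": 0, "dz": 0.02, "ax": 0, "ay": 0, "az": 0}
    - {"dx": 0, "dy": 0, "dz": 0, "ax": 0, "ay": 0, "az": 0}
    - {"dx": 0, "dy": 0, "dz": 0, "ax": 0, "ay": 0, "az": 0}

```text
t: 25.0
tcp_pos: [0.4639, -0.3516, 0.0811]
tcp_rot: [-180.0, 0.1, 168.7]
wrist_force: [0.8, 0.1, -1.5]
opening: 0.0512
```

```bash
python3 go.py 0.463 -0.352 0.0765 168.7
```

```text
t 25.0 tcp [ 0.4639 -0.3516  0.0811] rot [-1.7996e+02  6.0000e-02  1.6872e+02] F [ 0.8  0.1 -1.5] open 0.0512 j [ -42.    7.  110.   -0.   63. -121.]
turn first (total units) [-0.01   0.016  0.004]
shift pre-turn axes [ 0.017 -0.011  0.092]  post-turn axes [ 0.016 -0.011  0.092]
```

Request:
send_rows:
  increments:
    - {"dx": 0.01, "dy": 0, "dz": 0.02, "ax": 0, "ay": 0, "az": 0}
    - {"dx": 0, "dy": 0, "dz": 0.02, "ax": 0, "ay": 0, "az": 0}
    - {"dx": 0, "dy": 0, "dz": 0.02, "ax": 0, "ay": 0, "az": 0}
    - {"dx": 0, "dy": 0, "dz": 0.01, "ax": 0, "ay": 0, "az": 0}
    - {"dx": 0, "dy": 0, "dz": 0.01, "ax": 0, "ay": 0, "az": 0}
    - {"dx": 0, "dy": 0, "dz": 0, "ax": 0, "ay": 0, "az": 0}
    - {"dx": 0, "dy": 0, "dz": 0, "ax": 0, "ay": 0, "az": 0}
    - {"dx": 0, "dy": 0, "dz": 0, "ax": 0, "ay": 0, "az": 0}
    - {"dx": 0, "dy": 0, "dz": 0, "ax": 0, "ay": 0, "az": 0}
    - {"dx": 0, "dy": 0, "dz": 0, "ax": 0, "ay": 0, "az": 0}

```text
t: 26.25
tcp_pos: [0.4632, -0.3513, 0.0771]
tcp_rot: [-180.0, 0.0, 168.7]
wrist_force: [-3.5, 1.4, 5.4]
opening: 0.051
```

In contact (+5 N). Release, rise, and start back towards the weight.

Request:
send_rows:
  increments:
    - {"dx": 0, "dy": 0, "dz": 0, "ax": 0, "ay": 0, "az": 0}
    - {"dx": 0, "dy": 0, "dz": 0, "ax": 0, "ay": 0, "az": 0}
    - {"dx": 0, "dy": 0, "dz": 0, "ax": 0, "ay": 0, "az": 0}
    - {"dx": 0, "dy": 0, "dz": 0, "ax": 0, "ay": 0, "az": 0}
    - {"dx": 0, "dy": 0, "dz": 0, "ax": 0, "ay": 0, "az": 0}
    - {"dx": 0, "dy": 0, "dz": 0, "ax": 0, "ay": 0, "az": 0}
    - {"dx": 0, "dy": 0, "dz": -0.1, "ax": 0, "ay": 0, "az": 0}
    - {"dx": 0, "dy": 0, "dz": -0.3, "ax": 0, "ay": 0, "az": 0}
    - {"dx": 0, "dy": 0, "dz": -0.6, "ax": 0, "ay": 0, "az": 0}
    - {"dx": 0, "dy": 0, "dz": -0.8, "ax": 0, "ay": 0, "az": 0}
  gripper: 0

```text
t: 27.5
tcp_pos: [0.4627, -0.3508, 0.1674]
tcp_rot: [180.0, -0.1, 168.7]
wrist_force: [0.5, -0.1, 0.7]
opening: 0.0856
```

Request:
send_rows:
  increments:
    - {"dx": 0, "dy": 0.2, "dz": -0.8, "ax": 0, "ay": 0, "az": 0}
    - {"dx": 0, "dy": 0.5, "dz": -0.7, "ax": 0, "ay": 0, "az": 0}
    - {"dx": 0, "dy": 0.7, "dz": -0.3, "ax": 0, "ay": 0, "az": 0}
    - {"dx": 0, "dy": 0.4, "dz": -0.1, "ax": 0, "ay": 0, "az": 0}
    - {"dx": 0, "dy": 0.1, "dz": 0, "ax": 0, "ay": 0, "az": 0}
    - {"dx": 0, "dy": 0, "dz": 0, "ax": 0, "ay": 0, "az": 0}
    - {"dx": 0, "dy": 0, "dz": 0, "ax": 0, "ay": 0, "az": 0}
    - {"dx": 0, "dy": 0, "dz": 0, "ax": 0, "ay": 0, "az": 0}
    - {"dx": 0, "dy": 0, "dz": 0, "ax": 0, "ay": 0, "az": 0}
    - {"dx": 0, "dy": 0, "dz": 0, "ax": 0, "ay": 0, "az": 0}

```text
t: 28.75
tcp_pos: [0.4816, -0.2582, 0.2612]
tcp_rot: [180.0, -0.0, 168.7]
wrist_force: [-0.4, -0.1, 0.2]
opening: 0.0853
```

```bash
python3 go.py 0.447 0.30 0.26 ;python3 look.py w13 .463,-.352,.1,.066,.075 .463,-.352,.06,.1,.112; python3 - <<'E'
from h import *
s=snapshot('scene'); cv2.imwrite('pics/s2.png',s['frame'])
E
```

```text
t 28.75 tcp [ 0.4816 -0.2582  0.2612] rot [ 1.800e+02 -1.000e-02  1.687e+02] F [-0.4 -0.1  0.2] open 0.0853 j [ -34.   -7.  106.   -0.   81. -113.]
turn first (total units) [ 0.    -0.003 -0.   ]
shift pre-turn axes [ 2.865 10.812  0.025]  post-turn axes [ 2.865 10.812  0.025]
dq 0.21
.463,-.352,.1,.066,.075 11987 medz 0.0692 [ 463.1 -352.4] [130.8 130. ] 78.7 circ [ 462.8 -351.9]
.463,-.352,.06,.1,.112 5252 medz 0.1053 [ 463.5 -351.5] [52.7 77.6] 78.8 circ [ 463.8 -351.4]
```

View pics/w13.png

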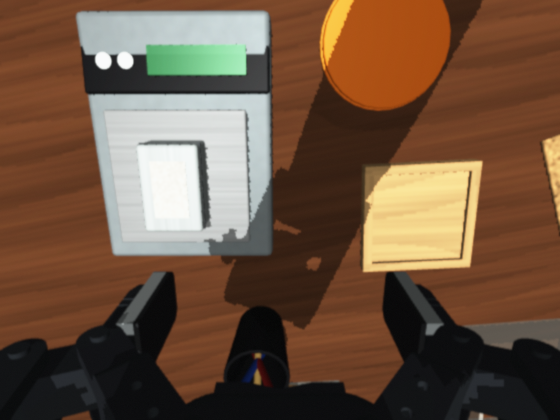

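View pics/s2.png

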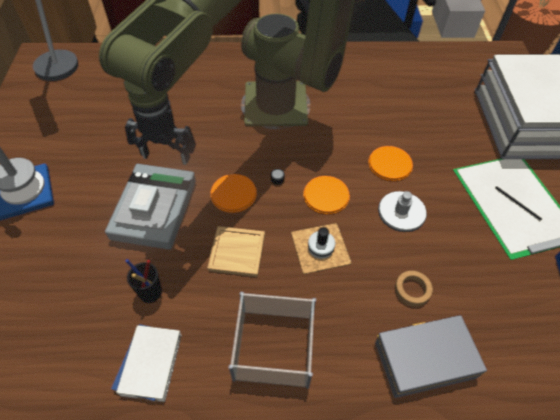

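The box sits centred on the pan (within about 1 mm and 0.1°). Next I'll move to the weight.

Request:
send_rows:
  increments:
    - {"dx": 0.13, "dy": 0.5, "dz": 0, "ax": 0, "ay": 0, "az": 0}
    - {"dx": 0.26, "dy": 1.0, "dz": 0, "ax": 0, "ay": 0, "az": 0}
    - {"dx": 0.26, "dy": 1.0, "dz": 0, "ax": 0, "ay": 0, "az": 0}
    - {"dx": 0.26, "dy": 1.0, "dz": 0, "ax": 0, "ay": 0, "az": 0}
    - {"dx": 0.26, "dy": 1.0, "dz": 0, "ax": 0, "ay": 0, "az": 0}
    - {"dx": 0.26, "dy": 1.0, "dz": 0, "ax": 0, "ay": 0, "az": 0}
    - {"dx": 0.26, "dy": 1.0, "dz": 0, "ax": 0, "ay": 0, "az": 0}
    - {"dx": 0.26, "dy": 1.0, "dz": 0, "ax": 0, "ay": 0, "az": 0}
    - {"dx": 0.26, "dy": 1.0, "dz": 0, "ax": 0, "ay": 0, "az": 0}
    - {"dx": 0.26, "dy": 1.0, "dz": 0, "ax": 0, "ay": 0, "az": 0}

```text
t: 30.1
tcp_pos: [0.4531, 0.2337, 0.2616]
tcp_rot: [180.0, 0.0, 168.7]
wrist_force: [1.0, -0.7, 0.1]
opening: 0.0852
```

```bash
python3 go.py 0.447 0.30 0.24 
```

```text
t 30.1 tcp [0.4531 0.2337 0.2616] rot [1.7998e+02 5.0000e-02 1.6874e+02] F [ 1.  -0.7  0.1] open 0.0852 j [ 21. -12. 110.  -0.  82. -57.]
turn first (total units) [0.005 0.012 0.   ]
shift pre-turn axes [0.379 1.275 0.433]  post-turn axes [0.379 1.276 0.433]
```

Request:
send_rows:
  increments:
    - {"dx": 0.2, "dy": 0.6, "dz": 0, "ax": 0, "ay": 0, "az": 0}
    - {"dx": 0.1, "dy": 0.4, "dz": 0.1, "ax": 0, "ay": 0, "az": 0}
    - {"dx": 0.05, "dy": 0.1, "dz": 0.2, "ax": 0, "ay": 0, "az": 0}
    - {"dx": 0, "dy": 0, "dz": 0.1, "ax": 0, "ay": 0, "az": 0}
    - {"dx": 0, "dy": 0, "dz": 0, "ax": 0, "ay": 0, "az": 0}
    - {"dx": 0, "dy": 0, "dz": 0, "ax": 0, "ay": 0, "az": 0}
    - {"dx": 0, "dy": 0, "dz": 0, "ax": 0, "ay": 0, "az": 0}
    - {"dx": 0, "dy": 0, "dz": 0, "ax": 0, "ay": 0, "az": 0}
    - {"dx": 0, "dy": 0, "dz": 0, "ax": 0, "ay": 0, "az": 0}
    - {"dx": 0, "dy": 0, "dz": 0, "ax": 0, "ay": 0, "az": 0}

```text
t: 31.35
tcp_pos: [0.447, 0.2894, 0.2414]
tcp_rot: [180.0, 0.0, 168.7]
wrist_force: [-0.1, -0.4, 0.6]
opening: 0.0856
```

```bash
python3 look.py w14 .448,.345,.04,.074,.092 .448,.345,.035,.052,.065 .448,.345,.08,.009,.02; python3 go.py 0.448 0.345 0.026 
```

```text
dq 0.11
.448,.345,.04,.074,.092 703 medz 0.0828 [447.5 343.4] [24.6 25.6] 48.8 circ [447.8 343.8]
.448,.345,.035,.052,.065 734 medz 0.059 [447.2 343.5] [38.1 39.5] 30.5 circ [448.1 343.8]
.448,.345,.08,.009,.02 9836 medz 0.0133 [447.2 347.7] [126.5 125.3] 78.4 circ [447.4 347.4]
t 31.4 tcp [0.447  0.2894 0.2413] rot [-180.      0.    168.73] F [ 0.7  0.3 -0.4] open 0.0857 j [ 27.  -8. 109.  -0.  79. -52.]
turn first (total units) [-0.  0. -0.]
shift pre-turn axes [0.198 1.095 4.307]  post-turn axes [0.198 1.095 4.307]
```

View pics/w14.png

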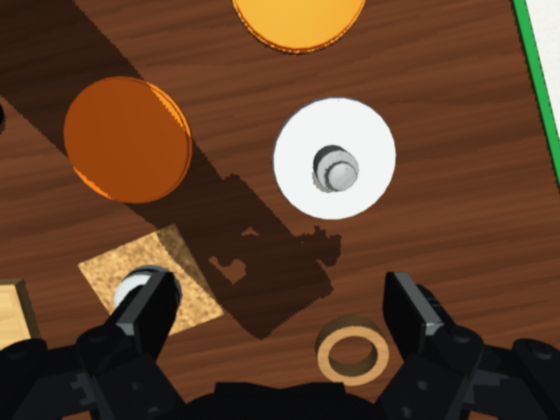

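The weight is at (337,168) on the white pad, measured at (0.4477, 0.3437).

Request:
send_rows:
  increments:
    - {"dx": 0.05, "dy": 0.3, "dz": 0, "ax": 0, "ay": 0, "az": 0}
    - {"dx": 0.1, "dy": 0.5, "dz": 0, "ax": 0, "ay": 0, "az": 0}
    - {"dx": 0.05, "dy": 0.27, "dz": 0, "ax": 0, "ay": 0, "az": 0}
    - {"dx": 0, "dy": 0, "dz": 0.4, "ax": 0, "ay": 0, "az": 0}
    - {"dx": 0, "dy": 0, "dz": 0.6, "ax": 0, "ay": 0, "az": 0}
    - {"dx": 0, "dy": 0, "dz": 0.6, "ax": 0, "ay": 0, "az": 0}
    - {"dx": 0, "dy": 0, "dz": 0.5, "ax": 0, "ay": 0, "az": 0}
    - {"dx": 0, "dy": 0, "dz": 0.3, "ax": 0, "ay": 0, "az": 0}
    - {"dx": 0, "dy": 0, "dz": 0.1, "ax": 0, "ay": 0, "az": 0}
    - {"dx": 0, "dy": 0, "dz": 0, "ax": 0, "ay": 0, "az": 0}

```text
t: 32.65
tcp_pos: [0.4479, 0.3438, 0.1165]
tcp_rot: [180.0, 0.0, 168.7]
wrist_force: [0.2, -0.2, -0.4]
opening: 0.0859
```

```bash
python3 look.py w15 .448,.345,.04,.074,.092 .448,.345,.035,.052,.065 .448,.345,.08,.009,.02; python3 go.py 0.4477 0.3437 0.023 
```

```text
dq 1.0
.448,.345,.04,.074,.092 1745 medz 0.0827 [447.3 344. ] [24.8 25.2] 37.3 circ [447.6 344. ]
.448,.345,.035,.052,.065 1734 medz 0.059 [444.5 344.5] [39.2 33.6] 79.9 circ [447.6 344. ]
.448,.345,.08,.009,.02 19312 medz 0.0132 [447.1 347.7] [126.8 126.8] 14.2 circ [447.2 347.5]
t 32.7 tcp [0.4482 0.344  0.1171] rot [1.7995e+02 6.0000e-02 1.6872e+02] F [-0.2 -0.4  0.4] open 0.0854 j [ 32.   2. 111.  -0.  66. -47.]
turn first (total units) [0.013 0.015 0.   ]
shift pre-turn axes [ 0.011 -0.01   1.883]  post-turn axes [ 0.009 -0.008  1.883]
```

View pics/w15.png

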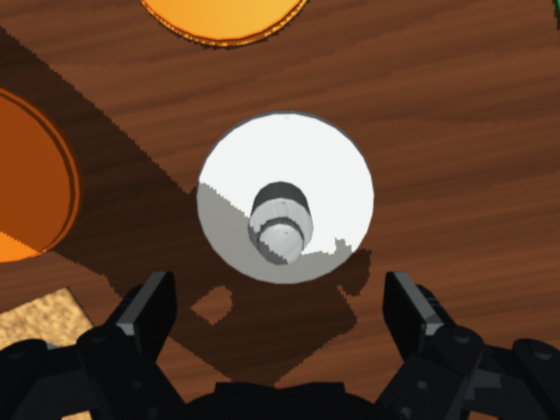

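The weight (280,235) is centred between the fingers. Down and grip.

Request:
send_rows:
  increments:
    - {"dx": 0.01, "dy": 0, "dz": 0.3, "ax": 0, "ay": 0, "az": 0}
    - {"dx": 0, "dy": 0, "dz": 0.4, "ax": 0, "ay": 0, "az": 0}
    - {"dx": 0, "dy": 0, "dz": 0.4, "ax": 0, "ay": 0, "az": 0}
    - {"dx": 0, "dy": 0, "dz": 0.4, "ax": 0, "ay": 0, "az": 0}
    - {"dx": 0, "dy": 0, "dz": 0.25, "ax": 0, "ay": 0, "az": 0}
    - {"dx": 0, "dy": 0, "dz": 0.1, "ax": 0, "ay": 0, "az": 0}
    - {"dx": 0, "dy": 0, "dz": 0.03, "ax": 0, "ay": 0, "az": 0}
    - {"dx": 0, "dy": 0, "dz": 0, "ax": 0, "ay": 0, "az": 0}
    - {"dx": 0, "dy": 0, "dz": 0, "ax": 0, "ay": 0, "az": 0}
    - {"dx": 0, "dy": 0, "dz": 0, "ax": 0, "ay": 0, "az": 0}

```text
t: 33.95
tcp_pos: [0.4475, 0.3441, 0.0229]
tcp_rot: [180.0, 0.0, 168.7]
wrist_force: [-0.9, 0.2, 0.4]
opening: 0.0854
```

Request:
send_rows:
  increments:
    - {"dx": 0, "dy": 0, "dz": 0, "ax": 0, "ay": 0, "az": 0}
    - {"dx": 0, "dy": 0, "dz": 0, "ax": 0, "ay": 0, "az": 0}
    - {"dx": 0, "dy": 0, "dz": 0, "ax": 0, "ay": 0, "az": 0}
    - {"dx": 0, "dy": 0, "dz": 0, "ax": 0, "ay": 0, "az": 0}
    - {"dx": 0, "dy": 0, "dz": 0, "ax": 0, "ay": 0, "az": 0}
    - {"dx": 0, "dy": 0, "dz": 0, "ax": 0, "ay": 0, "az": 0}
    - {"dx": 0, "dy": 0, "dz": 0, "ax": 0, "ay": 0, "az": 0}
    - {"dx": 0, "dy": 0, "dz": 0, "ax": 0, "ay": 0, "az": 0}
    - {"dx": 0, "dy": 0, "dz": 0, "ax": 0, "ay": 0, "az": 0}
    - {"dx": 0, "dy": 0, "dz": 0, "ax": 0, "ay": 0, "az": 0}
  gripper: 1

```text
t: 35.2
tcp_pos: [0.4475, 0.3442, 0.0226]
tcp_rot: [180.0, 0.0, 168.7]
wrist_force: [0.9, 4.3, 2.4]
opening: 0.0388
```

```bash
python3 look.py w16; python3 go.py 0.4477 0.3437 0.2 
```

```text
dq 0.12
t 35.25 tcp [0.4475 0.3442 0.0227] rot [1.7995e+02 3.0000e-02 1.6872e+02] F [0.9 3.5 2.4] open 0.0389 j [ 32.   9. 114.   0.  57. -47.]
turn first (total units) [0.012 0.008 0.   ]
shift pre-turn axes [-0.008 -0.006 -3.547]  post-turn axes [-0.006 -0.009 -3.547]
```

View pics/w16.png

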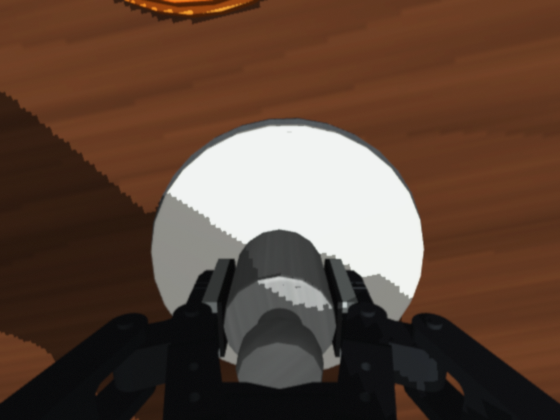

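Request:
send_rows:
  increments:
    - {"dx": 0, "dy": 0, "dz": -0.1, "ax": 0, "ay": 0, "az": 0}
    - {"dx": 0, "dy": 0, "dz": -0.2, "ax": 0, "ay": 0, "az": 0}
    - {"dx": 0, "dy": 0, "dz": -0.4, "ax": 0, "ay": 0, "az": 0}
    - {"dx": 0, "dy": 0, "dz": -0.6, "ax": 0, "ay": 0, "az": 0}
    - {"dx": 0, "dy": 0, "dz": -0.7, "ax": 0, "ay": 0, "az": 0}
    - {"dx": 0, "dy": 0, "dz": -0.7, "ax": 0, "ay": 0, "az": 0}
    - {"dx": 0, "dy": 0, "dz": -0.6, "ax": 0, "ay": 0, "az": 0}
    - {"dx": 0, "dy": 0, "dz": -0.4, "ax": 0, "ay": 0, "az": 0}
    - {"dx": 0, "dy": 0, "dz": -0.2, "ax": 0, "ay": 0, "az": 0}
    - {"dx": 0, "dy": 0, "dz": 0, "ax": 0, "ay": 0, "az": 0}

```text
t: 36.5
tcp_pos: [0.4472, 0.3438, 0.2176]
tcp_rot: [180.0, 0.0, 168.7]
wrist_force: [-0.1, 0.9, -5.5]
opening: 0.0384
```

```bash
python3 look.py w17; python3 go.py 0.5706 -0.1118 0.2 
```

```text
dq 1.61
t 36.55 tcp [0.4468 0.3436 0.2165] rot [-1.7994e+02 -6.0000e-02  1.6872e+02] F [ 0.1  0.  -5.5] open 0.0386 j [ 32.  -3. 107.  -0.  77. -47.]
turn first (total units) [-0.015 -0.015  0.   ]
shift pre-turn axes [-4.21  -8.447  0.333]  post-turn axes [-4.21  -8.448  0.329]
```

View pics/w17.png

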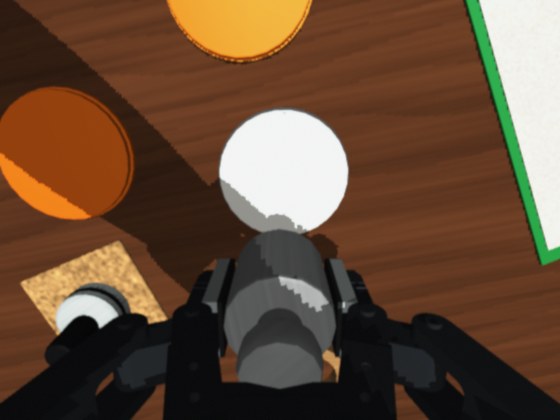

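Request:
send_rows:
  increments:
    - {"dx": -0.2, "dy": -0.4, "dz": 0, "ax": 0, "ay": 0, "az": 0}
    - {"dx": -0.45, "dy": -0.9, "dz": 0, "ax": 0, "ay": 0, "az": 0}
    - {"dx": -0.5, "dy": -1.0, "dz": 0, "ax": 0, "ay": 0, "az": 0}
    - {"dx": -0.5, "dy": -1.0, "dz": 0, "ax": 0, "ay": 0, "az": 0}
    - {"dx": -0.5, "dy": -1.0, "dz": 0, "ax": 0, "ay": 0, "az": 0}
    - {"dx": -0.5, "dy": -1.0, "dz": 0, "ax": 0, "ay": 0, "az": 0}
    - {"dx": -0.5, "dy": -1.0, "dz": 0, "ax": 0, "ay": 0, "az": 0}
    - {"dx": -0.5, "dy": -1.0, "dz": 0, "ax": 0, "ay": 0, "az": 0}
    - {"dx": -0.4, "dy": -0.8, "dz": 0, "ax": 0, "ay": 0, "az": 0}
    - {"dx": -0.16, "dy": -0.35, "dz": 0, "ax": 0, "ay": 0, "az": 0}

```text
t: 37.8
tcp_pos: [0.5704, -0.1138, 0.2152]
tcp_rot: [180.0, -0.2, 168.6]
wrist_force: [-1.0, -0.2, -4.7]
opening: 0.0388
```

```bash
python3 go.py 0.5706 -0.1118 0.0197 
```

```text
t 37.8 tcp [ 0.5704 -0.1138  0.2152] rot [180.    -0.2  168.58] F [-1.  -0.2 -4.7] open 0.0388 j [-17.  -1. 104.  -0.  77. -95.]
turn first (total units) [ 0.001 -0.05  -0.   ]
shift pre-turn axes [-0.009  0.039  3.91 ]  post-turn axes [0.005 0.039 3.91 ]
```

Request:
send_rows:
  increments:
    - {"dx": 0, "dy": 0, "dz": 0.3, "ax": 0, "ay": 0, "az": 0}
    - {"dx": 0, "dy": 0, "dz": 0.6, "ax": 0, "ay": 0, "az": 0}
    - {"dx": 0, "dy": 0, "dz": 0.7, "ax": 0, "ay": 0, "az": 0}
    - {"dx": 0, "dy": 0, "dz": 0.7, "ax": 0, "ay": 0, "az": 0}
    - {"dx": 0, "dy": 0, "dz": 0.6, "ax": 0, "ay": 0, "az": 0}
    - {"dx": 0, "dy": 0, "dz": 0.3, "ax": 0, "ay": 0, "az": 0}
    - {"dx": 0, "dy": 0, "dz": 0.1, "ax": 0, "ay": 0, "az": 0}
    - {"dx": 0, "dy": 0, "dz": 0, "ax": 0, "ay": 0, "az": 0}
    - {"dx": 0, "dy": 0, "dz": 0, "ax": 0, "ay": 0, "az": 0}
    - {"dx": 0, "dy": 0, "dz": 0, "ax": 0, "ay": 0, "az": 0}

```text
t: 39.05
tcp_pos: [0.5719, -0.1119, 0.0536]
tcp_rot: [-180.0, 0.1, 168.7]
wrist_force: [0.4, -0.1, -4.7]
opening: 0.0387
```

```bash
python3 go.py 0.5706 -0.1118 0.0197; python3 look.py w18 
```

```text
t 39.05 tcp [ 0.5719 -0.1119  0.0536] rot [-1.7999e+02  1.3000e-01  1.6871e+02] F [ 0.4 -0.1 -4.7] open 0.0387 j [-16.   9. 111.   0.  60. -95.]
turn first (total units) [-0.002  0.032 -0.   ]
shift pre-turn axes [ 0.027 -0.002  0.678]  post-turn axes [ 0.025 -0.002  0.678]
dq 0.37
```

View pics/w18.png

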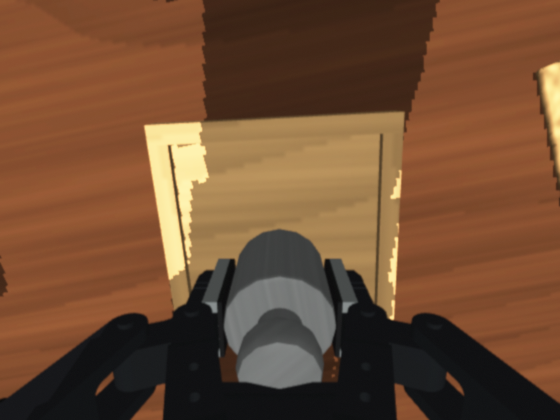

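Centred over the tray. Lowering.

Request:
send_rows:
  increments:
    - {"dx": 0.02, "dy": 0, "dz": 0.2, "ax": 0, "ay": 0, "az": 0}
    - {"dx": 0, "dy": 0, "dz": 0.2, "ax": 0, "ay": 0, "az": 0}
    - {"dx": 0, "dy": 0, "dz": 0.15, "ax": 0, "ay": 0, "az": 0}
    - {"dx": 0, "dy": 0, "dz": 0.07, "ax": 0, "ay": 0, "az": 0}
    - {"dx": 0, "dy": 0, "dz": 0.03, "ax": 0, "ay": 0, "az": 0}
    - {"dx": 0, "dy": 0, "dz": 0.02, "ax": 0, "ay": 0, "az": 0}
    - {"dx": 0, "dy": 0, "dz": 0.01, "ax": 0, "ay": 0, "az": 0}
    - {"dx": 0, "dy": 0, "dz": 0.01, "ax": 0, "ay": 0, "az": 0}
    - {"dx": 0, "dy": 0, "dz": 0, "ax": 0, "ay": 0, "az": 0}
    - {"dx": 0, "dy": 0, "dz": 0, "ax": 0, "ay": 0, "az": 0}

```text
t: 40.35
tcp_pos: [0.5704, -0.1115, 0.0186]
tcp_rot: [-180.0, 0.0, 168.7]
wrist_force: [-3.1, 0.5, 2.9]
opening: 0.0386
```

Contact at +3 N, at the expected height. Release and rise.

Request:
send_rows:
  increments:
    - {"dx": 0, "dy": 0, "dz": 0, "ax": 0, "ay": 0, "az": 0}
    - {"dx": 0, "dy": 0, "dz": 0, "ax": 0, "ay": 0, "az": 0}
    - {"dx": 0, "dy": 0, "dz": 0, "ax": 0, "ay": 0, "az": 0}
    - {"dx": 0, "dy": 0, "dz": 0, "ax": 0, "ay": 0, "az": 0}
    - {"dx": 0, "dy": 0, "dz": 0, "ax": 0, "ay": 0, "az": 0}
    - {"dx": 0, "dy": 0, "dz": 0, "ax": 0, "ay": 0, "az": 0}
    - {"dx": 0, "dy": 0, "dz": -0.1, "ax": 0, "ay": 0, "az": 0}
    - {"dx": 0, "dy": 0, "dz": -0.3, "ax": 0, "ay": 0, "az": 0}
    - {"dx": 0, "dy": 0, "dz": -0.6, "ax": 0, "ay": 0, "az": 0}
    - {"dx": 0, "dy": 0, "dz": -0.8, "ax": 0, "ay": 0, "az": 0}
  gripper: 0

```text
t: 41.6
tcp_pos: [0.5695, -0.1113, 0.1089]
tcp_rot: [180.0, -0.1, 168.7]
wrist_force: [0.5, -0.3, 0.1]
opening: 0.0855
```

Request:
send_rows:
  increments:
    - {"dx": 0, "dy": 0, "dz": -0.8, "ax": 0, "ay": 0, "az": 0}
    - {"dx": 0, "dy": 0, "dz": -0.8, "ax": 0, "ay": 0, "az": 0}
    - {"dx": 0.2, "dy": 0.4, "dz": -0.5, "ax": 0, "ay": 0, "az": 0}
    - {"dx": 0.2, "dy": 0.7, "dz": -0.3, "ax": 0, "ay": 0, "az": 0}
    - {"dx": 0.2, "dy": 0.7, "dz": 0, "ax": 0, "ay": 0, "az": 0}
    - {"dx": 0.2, "dy": 0.7, "dz": 0, "ax": 0, "ay": 0, "az": 0}
    - {"dx": 0.2, "dy": 0.4, "dz": 0, "ax": 0, "ay": 0, "az": 0}
    - {"dx": 0, "dy": 0.2, "dz": 0, "ax": 0, "ay": 0, "az": 0}
    - {"dx": 0, "dy": 0, "dz": 0, "ax": 0, "ay": 0, "az": 0}
    - {"dx": 0, "dy": 0, "dz": 0, "ax": 0, "ay": 0, "az": 0}

```text
t: 42.85
tcp_pos: [0.5516, 0.0496, 0.2281]
tcp_rot: [-180.0, 0.0, 168.7]
wrist_force: [-0.2, 0.4, -0.1]
opening: 0.0854
```

```bash
python3 look.py w19 .56,.11,.04,.075,.095 .56,.11,.05,.028,.038 .57,-.112,.04,.07,.088 .569,-.113,.09,.014,.019;python3 go.py 0.5602 0.1105 0.0465
```

```text
dq 0.27
.56,.11,.04,.075,.095 996 medz 0.0839 [559.9 110.5] [28.2 29.2] 6.8 circ [560.3 110.7]
.56,.11,.05,.028,.038 2646 medz 0.0339 [560.4 110.9] [69.4 69.4] 77.8 circ [560.6 110.9]
.57,-.112,.04,.07,.088 704 medz 0.0786 [ 570.3 -111.2] [24.9 24.3] 82.3 circ [ 570.6 -111.2]
.569,-.113,.09,.014,.019 3988 medz 0.0152 [ 570.5 -111.7] [128.9 129. ] 81.5 circ [ 569.7 -111.9]
t 42.9 tcp [0.5515 0.0495 0.2279] rot [-1.7999e+02  1.0000e-02  1.6866e+02] F [ 0.7  0.5 -0.5] open 0.0855 j [ -0.  -5. 107.  -0.  78. -79.]
turn first (total units) [-0.003  0.002 -0.   ]
shift pre-turn axes [0.07  1.23  3.629]  post-turn axes [0.07  1.23  3.629]
```

View pics/w19.png

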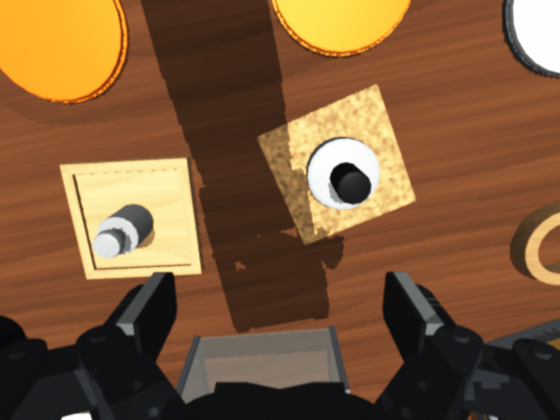

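The weight stands centred in the tray (0.5 mm off). Now the cutter, from the mat (345,175) to the pad.

Request:
send_rows:
  increments:
    - {"dx": 0.02, "dy": 0.3, "dz": 0, "ax": 0, "ay": 0, "az": 0}
    - {"dx": 0.03, "dy": 0.6, "dz": 0, "ax": 0, "ay": 0, "az": 0}
    - {"dx": 0.02, "dy": 0.33, "dz": 0, "ax": 0, "ay": 0, "az": 0}
    - {"dx": 0, "dy": 0, "dz": 0.2, "ax": 0, "ay": 0, "az": 0}
    - {"dx": 0, "dy": 0, "dz": 0.4, "ax": 0, "ay": 0, "az": 0}
    - {"dx": 0, "dy": 0, "dz": 0.5, "ax": 0, "ay": 0, "az": 0}
    - {"dx": 0, "dy": 0, "dz": 0.4, "ax": 0, "ay": 0, "az": 0}
    - {"dx": 0, "dy": 0, "dz": 0.2, "ax": 0, "ay": 0, "az": 0}
    - {"dx": 0, "dy": 0, "dz": 0, "ax": 0, "ay": 0, "az": 0}
    - {"dx": 0, "dy": 0, "dz": 0, "ax": 0, "ay": 0, "az": 0}

```text
t: 44.15
tcp_pos: [0.5606, 0.1113, 0.1438]
tcp_rot: [180.0, 0.1, 168.7]
wrist_force: [0.9, 0.1, -0.3]
opening: 0.0853
```

```bash
python3 look.py w20 .56,.11,.04,.075,.095 ;python3 go.py 0.5602 0.1105 0.0465
```

```text
dq 0.38
.56,.11,.04,.075,.095 1801 medz 0.0839 [559.8 110.9] [28.5 29.2] 20.0 circ [560.1 110.9]
t 44.2 tcp [0.5607 0.1114 0.144 ] rot [1.7997e+02 1.2000e-01 1.6872e+02] F [-0.9 -0.   0.5] open 0.0854 j [  6.   1. 109.  -0.  69. -73.]
turn first (total units) [0.009 0.029 0.   ]
shift pre-turn axes [ 0.011 -0.02   1.951]  post-turn axes [ 0.007 -0.019  1.951]
```

Request:
send_rows:
  increments:
    - {"dx": 0.01, "dy": -0.01, "dz": 0.3, "ax": 0, "ay": 0, "az": 0}
    - {"dx": 0, "dy": 0, "dz": 0.4, "ax": 0, "ay": 0, "az": 0}
    - {"dx": 0, "dy": 0, "dz": 0.4, "ax": 0, "ay": 0, "az": 0}
    - {"dx": 0, "dy": 0, "dz": 0.4, "ax": 0, "ay": 0, "az": 0}
    - {"dx": 0, "dy": 0, "dz": 0.3, "ax": 0, "ay": 0, "az": 0}
    - {"dx": 0, "dy": 0, "dz": 0.12, "ax": 0, "ay": 0, "az": 0}
    - {"dx": 0, "dy": 0, "dz": 0.03, "ax": 0, "ay": 0, "az": 0}
    - {"dx": 0, "dy": 0, "dz": 0, "ax": 0, "ay": 0, "az": 0}
    - {"dx": 0, "dy": 0, "dz": 0, "ax": 0, "ay": 0, "az": 0}
    - {"dx": 0, "dy": 0, "dz": 0, "ax": 0, "ay": 0, "az": 0}

```text
t: 45.45
tcp_pos: [0.5597, 0.111, 0.0459]
tcp_rot: [180.0, 0.1, 168.7]
wrist_force: [-0.2, 1.5, -0.8]
opening: 0.0856
```

Request:
send_rows:
  increments:
    - {"dx": 0, "dy": 0, "dz": 0, "ax": 0, "ay": 0, "az": 0}
    - {"dx": 0, "dy": 0, "dz": 0, "ax": 0, "ay": 0, "az": 0}
    - {"dx": 0, "dy": 0, "dz": 0, "ax": 0, "ay": 0, "az": 0}
    - {"dx": 0, "dy": 0, "dz": 0, "ax": 0, "ay": 0, "az": 0}
    - {"dx": 0, "dy": 0, "dz": 0, "ax": 0, "ay": 0, "az": 0}
    - {"dx": 0, "dy": 0, "dz": 0, "ax": 0, "ay": 0, "az": 0}
    - {"dx": 0, "dy": 0, "dz": 0, "ax": 0, "ay": 0, "az": 0}
    - {"dx": 0, "dy": 0, "dz": 0, "ax": 0, "ay": 0, "az": 0}
    - {"dx": 0, "dy": 0, "dz": 0, "ax": 0, "ay": 0, "az": 0}
    - {"dx": 0, "dy": 0, "dz": 0, "ax": 0, "ay": 0, "az": 0}
  gripper: 1

```text
t: 46.7
tcp_pos: [0.5594, 0.1111, 0.0455]
tcp_rot: [180.0, 0.0, 168.7]
wrist_force: [0.4, 1.9, 3.1]
opening: 0.0288
```

Request:
send_rows:
  increments:
    - {"dx": 0, "dy": 0, "dz": -0.1, "ax": 0, "ay": 0, "az": 0}
    - {"dx": 0, "dy": 0, "dz": -0.2, "ax": 0, "ay": 0, "az": 0}
    - {"dx": 0, "dy": 0, "dz": -0.4, "ax": 0, "ay": 0, "az": 0}
    - {"dx": 0, "dy": 0, "dz": -0.6, "ax": 0, "ay": 0, "az": 0}
    - {"dx": 0, "dy": 0, "dz": -0.6, "ax": 0, "ay": 0, "az": 0}
    - {"dx": 0, "dy": 0, "dz": -0.5, "ax": 0, "ay": 0, "az": 0}
    - {"dx": 0, "dy": 0, "dz": -0.3, "ax": 0, "ay": 0, "az": 0}
    - {"dx": 0, "dy": 0, "dz": -0.1, "ax": 0, "ay": 0, "az": 0}
    - {"dx": 0, "dy": 0, "dz": 0, "ax": 0, "ay": 0, "az": 0}
    - {"dx": 0, "dy": 0, "dz": 0, "ax": 0, "ay": 0, "az": 0}

```text
t: 47.95
tcp_pos: [0.5585, 0.1109, 0.1838]
tcp_rot: [-180.0, -0.1, 168.7]
wrist_force: [-0.1, -1.0, -3.6]
opening: 0.0287
```

```bash
python3 look.py w21 .447,.347,.08,.009,.02 ;python3 go.py 0.4473 0.3475 0.18
```

```text
dq 0.13
.447,.347,.08,.009,.02 6305 medz 0.0133 [477.3 319.1] [84.1 56.9] 78.5 circ [475.8 319.8]
t 48.0 tcp [0.5586 0.1108 0.1838] rot [-1.7996e+02 -1.4000e-01  1.6872e+02] F [ 0.7  1.2 -4.8] open 0.0287 j [  6.  -1. 108.  -0.  74. -73.]
turn first (total units) [-0.011 -0.034  0.   ]
shift pre-turn axes [3.108 4.207 0.081]  post-turn axes [3.108 4.207 0.077]
```

View pics/w21.png

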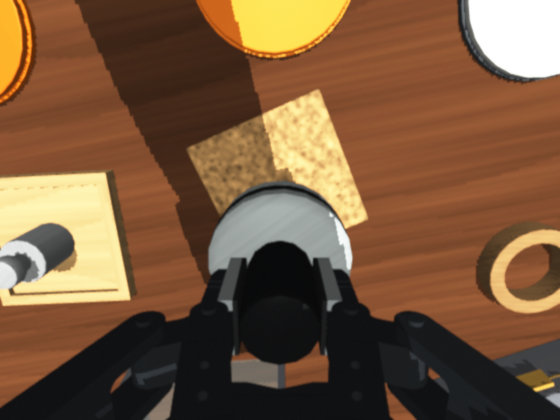

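Request:
send_rows:
  increments:
    - {"dx": 0.2, "dy": 0.25, "dz": 0, "ax": 0, "ay": 0, "az": 0}
    - {"dx": 0.4, "dy": 0.55, "dz": 0, "ax": 0, "ay": 0, "az": 0}
    - {"dx": 0.5, "dy": 0.7, "dz": 0, "ax": 0, "ay": 0, "az": 0}
    - {"dx": 0.5, "dy": 0.7, "dz": 0, "ax": 0, "ay": 0, "az": 0}
    - {"dx": 0.5, "dy": 0.7, "dz": 0, "ax": 0, "ay": 0, "az": 0}
    - {"dx": 0.5, "dy": 0.65, "dz": 0, "ax": 0, "ay": 0, "az": 0}
    - {"dx": 0.35, "dy": 0.45, "dz": 0, "ax": 0, "ay": 0, "az": 0}
    - {"dx": 0.16, "dy": 0.21, "dz": 0, "ax": 0, "ay": 0, "az": 0}
    - {"dx": 0, "dy": 0, "dz": 0, "ax": 0, "ay": 0, "az": 0}
    - {"dx": 0, "dy": 0, "dz": 0, "ax": 0, "ay": 0, "az": 0}

```text
t: 49.25
tcp_pos: [0.4483, 0.3471, 0.1852]
tcp_rot: [-180.0, 0.0, 168.7]
wrist_force: [0.6, -0.2, -3.3]
opening: 0.0288
```

```bash
python3 look.py w22 .447,.347,.08,.009,.02 ;python3 go.py 0.4473 0.3475 0.0555
```

```text
dq 0.61
.447,.347,.08,.009,.02 9547 medz 0.0132 [431.9 350.7] [127.   95.5] 78.0 circ [447.5 347.6]
t 49.3 tcp [0.4484 0.347  0.1852] rot [-179.98    0.    168.66] F [ 0.3 -0.6 -4.3] open 0.0285 j [ 32.  -1. 108.  -0.  74. -46.]
turn first (total units) [-0.005  0.001 -0.   ]
shift pre-turn axes [0.024 0.006 2.594]  post-turn axes [0.023 0.005 2.594]
```

View pics/w22.png

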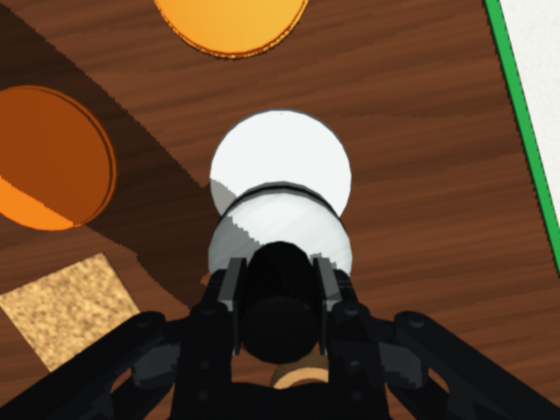

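The cutter is over the white pad (280,180), which is the one that bore the weight. Lowering.

Request:
send_rows:
  increments:
    - {"dx": 0.02, "dy": 0, "dz": 0.3, "ax": 0, "ay": 0, "az": 0}
    - {"dx": 0, "dy": 0, "dz": 0.5, "ax": 0, "ay": 0, "az": 0}
    - {"dx": 0, "dy": 0, "dz": 0.5, "ax": 0, "ay": 0, "az": 0}
    - {"dx": 0, "dy": 0, "dz": 0.5, "ax": 0, "ay": 0, "az": 0}
    - {"dx": 0, "dy": 0, "dz": 0.4, "ax": 0, "ay": 0, "az": 0}
    - {"dx": 0, "dy": 0, "dz": 0.2, "ax": 0, "ay": 0, "az": 0}
    - {"dx": 0, "dy": 0, "dz": 0.1, "ax": 0, "ay": 0, "az": 0}
    - {"dx": 0, "dy": 0, "dz": 0.02, "ax": 0, "ay": 0, "az": 0}
    - {"dx": 0, "dy": 0, "dz": 0, "ax": 0, "ay": 0, "az": 0}
    - {"dx": 0, "dy": 0, "dz": 0, "ax": 0, "ay": 0, "az": 0}

```text
t: 50.55
tcp_pos: [0.4475, 0.3483, 0.0602]
tcp_rot: [179.9, 0.1, 168.7]
wrist_force: [-0.2, -0.1, -4.5]
opening: 0.0288
```

```bash
python3 go.py 0.4473 0.3475 0.0545
```

```text
t 50.55 tcp [0.4475 0.3483 0.0602] rot [1.7994e+02 6.0000e-02 1.6873e+02] F [-0.2 -0.1 -4.5] open 0.0288 j [ 32.   6. 113.  -0.  61. -46.]
turn first (total units) [0.015 0.016 0.   ]
shift pre-turn axes [ 0.    -0.017  0.114]  post-turn axes [ 0.    -0.017  0.114]
```

Request:
send_rows:
  increments:
    - {"dx": 0, "dy": -0.01, "dz": 0.03, "ax": 0, "ay": 0, "az": 0}
    - {"dx": 0, "dy": 0, "dz": 0.03, "ax": 0, "ay": 0, "az": 0}
    - {"dx": 0, "dy": 0, "dz": 0.02, "ax": 0, "ay": 0, "az": 0}
    - {"dx": 0, "dy": 0, "dz": 0.01, "ax": 0, "ay": 0, "az": 0}
    - {"dx": 0, "dy": 0, "dz": 0.01, "ax": 0, "ay": 0, "az": 0}
    - {"dx": 0, "dy": 0, "dz": 0.01, "ax": 0, "ay": 0, "az": 0}
    - {"dx": 0, "dy": 0, "dz": 0, "ax": 0, "ay": 0, "az": 0}
    - {"dx": 0, "dy": 0, "dz": 0, "ax": 0, "ay": 0, "az": 0}
    - {"dx": 0, "dy": 0, "dz": 0, "ax": 0, "ay": 0, "az": 0}
    - {"dx": 0, "dy": 0, "dz": 0, "ax": 0, "ay": 0, "az": 0}

```text
t: 51.8
tcp_pos: [0.447, 0.3476, 0.0544]
tcp_rot: [180.0, 0.0, 168.7]
wrist_force: [-3.5, -2.1, 5.4]
opening: 0.0288
```

In contact. Release, rise and move away.

Request:
send_rows:
  increments:
    - {"dx": 0, "dy": 0, "dz": 0, "ax": 0, "ay": 0, "az": 0}
    - {"dx": 0, "dy": 0, "dz": 0, "ax": 0, "ay": 0, "az": 0}
    - {"dx": 0, "dy": 0, "dz": 0, "ax": 0, "ay": 0, "az": 0}
    - {"dx": 0, "dy": 0, "dz": 0, "ax": 0, "ay": 0, "az": 0}
    - {"dx": 0, "dy": 0, "dz": 0, "ax": 0, "ay": 0, "az": 0}
    - {"dx": 0, "dy": 0, "dz": 0, "ax": 0, "ay": 0, "az": 0}
    - {"dx": 0, "dy": 0, "dz": -0.1, "ax": 0, "ay": 0, "az": 0}
    - {"dx": 0, "dy": 0, "dz": -0.3, "ax": 0, "ay": 0, "az": 0}
    - {"dx": 0, "dy": 0, "dz": -0.6, "ax": 0, "ay": 0, "az": 0}
    - {"dx": 0, "dy": 0, "dz": -0.8, "ax": 0, "ay": 0, "az": 0}
  gripper: 0

```text
t: 53.05
tcp_pos: [0.4465, 0.3472, 0.1449]
tcp_rot: [-180.0, -0.0, 168.7]
wrist_force: [0.1, 0.5, 0.2]
opening: 0.0854
```

Request:
send_rows:
  increments:
    - {"dx": 0, "dy": 0, "dz": -0.8, "ax": 0, "ay": 0, "az": 0}
    - {"dx": 0, "dy": -0.2, "dz": -0.7, "ax": 0, "ay": 0, "az": 0}
    - {"dx": 0, "dy": -0.5, "dz": -0.4, "ax": 0, "ay": 0, "az": 0}
    - {"dx": 0, "dy": -0.6, "dz": 0, "ax": 0, "ay": 0, "az": 0}
    - {"dx": 0, "dy": -0.6, "dz": 0, "ax": 0, "ay": 0, "az": 0}
    - {"dx": 0, "dy": -0.4, "dz": 0, "ax": 0, "ay": 0, "az": 0}
    - {"dx": 0, "dy": -0.1, "dz": 0, "ax": 0, "ay": 0, "az": 0}
    - {"dx": 0, "dy": 0, "dz": 0, "ax": 0, "ay": 0, "az": 0}
    - {"dx": 0, "dy": 0, "dz": 0, "ax": 0, "ay": 0, "az": 0}
    - {"dx": 0, "dy": 0, "dz": 0, "ax": 0, "ay": 0, "az": 0}

```text
t: 54.3
tcp_pos: [0.4235, 0.2303, 0.2387]
tcp_rot: [-180.0, -0.0, 168.8]
wrist_force: [1.1, -0.3, -0.4]
opening: 0.0855
```

```bash
python3 look.py w23 .447,.347,.08,.009,.02 .447,.347,.04,.085,.1 .447,.347,.05,.038,.047; python3 - <<'E'
from h import *
for n in ['scene','top']:
    s=snapshot(n); cv2.imwrite(f'pics/{n}_end.png',s['frame'])
E
```

```text
dq 0.14
.447,.347,.08,.009,.02 6968 medz 0.0133 [447.2 347.5] [127.1 126.1] 79.5 circ [447.6 347.3]
.447,.347,.04,.085,.1 1006 medz 0.0928 [448.  346.5] [28.5 28.6] 9.2 circ [448.2 346.8]
.447,.347,.05,.038,.047 2537 medz 0.0429 [446.5 345.2] [64.4 69.2] 46.4 circ [448.5 347.1]
```

View pics/w23.png

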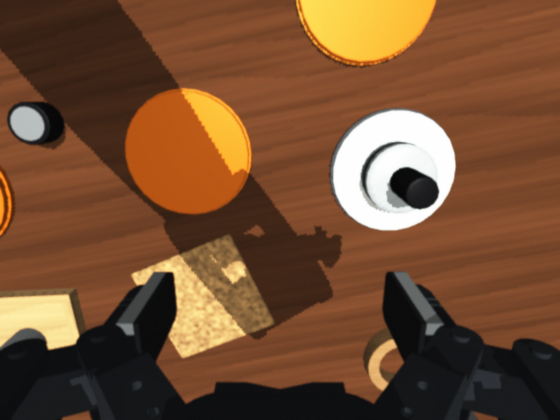

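View pics/scene_end.png

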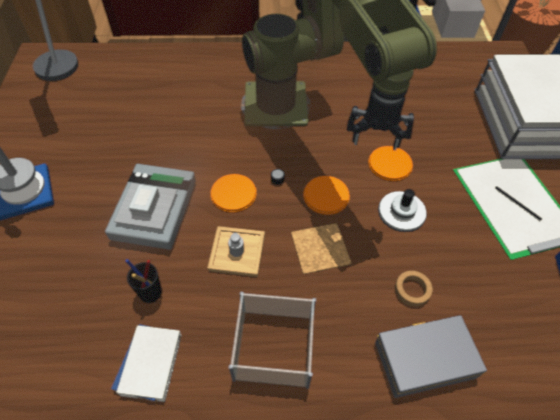

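Everything is in place: box on the balance (145,200), weight in the tray (236,245), cutter on the white pad (404,205). The cup and tape haven't moved, and the gripper is clear.

```bash
python3 -c "
from h import *
print(sign_off())"
```

```text
the job is handed in; nothing more can be done
None
```

The swap is done in the order asked, and I handed it in at about 54 s of the 128 s allowed. I parked the cutter on the cork mat, put the specimen box on the balance pan and the check weight in the tray. Last, I moved the cutter from the mat to the white cutting pad. Each thing was lowered to light contact (3–5 N at the wrist) before I let go.

**Last wrist-camera checks:**
- **Box:** within about 1 mm of the pan centre and square to it.
- **Weight:** about 0.5 mm from the tray centre.
- **Cutter:** about 1 mm from the pad centre.
- **Upright and clear:** all three stand upright. The pen cup, tape roll and orange discs look unmoved by eye in the scene picture, and the gripper is clear.

**Disagreements and failures:**
- **Cameras:** the top and scene cameras differed by about 3–5 mm, so I used the wrist camera for the final positions.
- **Refused call:** the first move call was refused as invalid and moved nothing. It went through once every row carried all six numbers and I left out the gripper value.

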